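Set a board up on the drilling jig and crank it to the mark

TASK

Set the board up for drilling clear of the jig: first lay the loose spacer stick across the bare white stripe of the blue carriage, parallel to the stick already lying there. Next take the board out of its stand, tip it over flat on the bench and let go, then take it again across its flat width and lay it lengthwise along the carriage, centred on both sticks. Last, crank the handwheel until the carriage's yellow pointer stands at the red marker, with the board still lying on both sticks, and leave the tin, cup and spanner where they are.

Things in the scene. Friction and masses are not known exactly. Their poses are not given: they have to be found in the camera images.
- jig: Fixed drilling jig: plywood bed 160 x 410 x 22 mm with the blue carriage, a geared handwheel at its -y end and a steel drill bridge across its +y end. Origin on the bench, between the bed's long sides; the bed runs from y -260 to +150 mm in this frame. Its +y axis is the way the carriage slides towards the bridge. The bridge (y +115 to +145 mm, x -80 to +80 mm) stands 98 mm above the bench, with a brass bush to 102 mm; it passes over the loaded carriage.
- carriage: Blue carriage plate 112 (x) x 200 (y) x 15 mm, sliding along the jig's y. Origin at the centre of its top face, 45 mm above the bench; axes parallel to the jig's. Two white stripes, 26 mm wide, cross it along x at y -60 mm (where stick_set lies) and y +60 mm (bare, on the bridge side).
- stick_set: Pale wooden spacer stick 110 (x) x 20 (y) x 12 (z) mm, 25 g, loose but already lying across the carriage's y -60 mm stripe. Origin at the centre of its underside.
- stick_loose: The same kind of stick, lying flat on the bench to the left. Origin at the centre of its underside, x along its length, z up.
- board: Brown board 170 (x, length) x 18 (y, thickness) x 60 (z, width) mm, about 0.13 kg. Origin at its centre. At the start it stands on its long edge in the stand, z up, its lower edge 6 mm and its upper edge 66 mm above the bench. Flat, its y axis is vertical (either face may be up), its origin 9 mm above what it lies on. On both sticks its origin is 21 mm above the carriage top.
- stand: Fixed dark wooden stand 100 (x) x 50 (y) mm with a 21 mm wide slot along x; slot floor 6 mm and its two walls 26 mm above the bench. Origin on the bench under the middle of the slot. The board stands in it, centred.
- wheel_axis (a point): Point on the handwheel's vertical axis, 110 mm above the bench, level with the middle of the knob. The wheel is 124 mm across, its rim 76 to 86 mm above the bench.
- knob_grip (a point): Middle of the upright orange knob on the handwheel, 50 mm from the axis: 22 mm diameter, from 90 to 128 mm above the bench. The knob spins freely on its pin, so it can be led round in a circle with the hand not turning.
- crank (a joint): Turn of the handwheel in rad, growing clockwise seen from above; near 0 at the start (there the knob is about on the jig's -x side of the axis). One clockwise turn moves the carriage 24 mm along the jig's +y; the turns needed are about 0.7 to 1.8. About 1 N at the knob turns it, and it stays where it is left.
- pointer (a point): Outer tip of the yellow pointer (a bar 4 mm wide, 33 mm above the bench, in the middle of the carriage's +x side), over the white scale on the bed (a tick each 10 mm).
- marker_line (a point): Inner end of the 4 mm wide red bar on top of the red marker clip, at the bed's +x edge, about 18 to 42 mm further along +y than the pointer at the start. It stays where it is; the pointer stands at it when both have the same y in the jig's frame.
- tin: Closed tin, 76 mm diameter, 100 mm tall; leave it alone. Origin at the centre of its base.
- cup: Steel cup, 72 mm across the rim, 90 mm tall; leave it alone. Origin at the centre of its base.
- spanner: Spanner 160 mm long lying on the bench near the robot, along its own x; leave it alone. Origin at the middle of its underside.
There are look-alikes about, which are no part of the job. What is shaped like the stick_loose but purple is not meant.

How it is judged:
On the way, in this order (a step that is already met when the one before it is completed fails the run):
1. the loose stick lies across the bare stripe, let go (y of stick_loose in the frame of carriage between 0.038 and 0.082 m and x of stick_loose in the frame of carriage between -0.025 and 0.025 m and z of stick_loose in the frame of carriage between -0.003 and 0.004 m and angle between the x axis of stick_loose and the x axis of carriage, either way round below 0.2 rad and contact force between the fingers and stick_loose below 0.05 N), for 0.1 s.
2. the board lies flat on the bench, let go (angle between board's own z axis and vertical between 1.4708 and 1.6708 rad and angle between board's own x axis and vertical between 1.4708 and 1.6708 rad and height (world z) of board below 0.014 m and contact force between the fingers and board below 0.05 N), for 0.1 s.
3. the board lies lengthwise along the carriage on both sticks, clear of the carriage, let go (angle between board's own z axis and vertical between 1.4708 and 1.6708 rad and angle between board's own x axis and vertical between 1.4708 and 1.6708 rad and z of board in the frame of carriage between 0.017 and 0.025 m and x of board in the frame of carriage between -0.022 and 0.022 m and y of board in the frame of carriage between -0.022 and 0.022 m and angle between the x axis of board and the y axis of carriage, either way round below 0.17 rad and contact force between board and carriage below 0.02 N and contact force between board and stick_set above 0.05 N and contact force between board and stick_loose above 0.05 N and y of stick_set in the frame of carriage between -0.082 and -0.038 m and x of stick_set in the frame of carriage between -0.025 and 0.025 m and z of stick_set in the frame of carriage between -0.003 and 0.004 m and angle between the x axis of each of stick_set, stick_loose and the x axis of carriage, either way round below 0.2 rad and y of stick_loose in the frame of carriage between 0.038 and 0.082 m and x of stick_loose in the frame of carriage between -0.025 and 0.025 m and z of stick_loose in the frame of carriage between -0.003 and 0.004 m and contact force between the fingers and board below 0.05 N), for 0.1 s.
4. the pointer stands at the red marker (y of pointer in the frame of marker_line between -0.002 and 0.002 m and angle between board's own z axis and vertical between 1.4708 and 1.6708 rad and angle between board's own x axis and vertical between 1.4708 and 1.6708 rad and z of board in the frame of carriage between 0.017 and 0.025 m and x of board in the frame of carriage between -0.022 and 0.022 m and y of board in the frame of carriage between -0.022 and 0.022 m and angle between the x axis of board and the y axis of carriage, either way round below 0.17 rad and contact force between board and carriage below 0.02 N and contact force between board and stick_set above 0.05 N and contact force between board and stick_loose above 0.05 N and y of stick_set in the frame of carriage between -0.082 and -0.038 m and x of stick_set in the frame of carriage between -0.025 and 0.025 m and z of stick_set in the frame of carriage between -0.003 and 0.004 m and angle between the x axis of each of stick_set, stick_loose and the x axis of carriage, either way round below 0.2 rad and y of stick_loose in the frame of carriage between 0.038 and 0.082 m and x of stick_loose in the frame of carriage between -0.025 and 0.025 m and z of stick_loose in the frame of carriage between -0.003 and 0.004 m), for 0.1 s.
At the end, for the whole second after the job is handed in: Pointer within 2 mm of the red marker, wheel still; sticks across the carriage within 22 mm of their stripes, 25 mm sideways, 0.2 rad of square; board flat and still on both sticks, clear of the carriage, centred within 22 mm both ways, its length within 0.17 rad of the slide direction (all of step 4 and velocity of joint crank between -0.1 and 0.1 rad/s and linear speed of board below 0.01 m/s); the robot touches nothing.
It fails at once if the tin is pushed or lifted more than 40 mm from its place (distance of tin from where it was at the start of the episode above 0.04 m).
It fails at once if the cup is pushed or lifted more than 40 mm from its place (distance of cup from where it was at the start of the episode above 0.04 m).
It fails at once if the spanner is pushed or lifted more than 40 mm from its place (distance of spanner from where it was at the start of the episode above 0.04 m).
It also fails if it takes over 72 s, if anything falls off the work surface, if the arm or the gripper's body presses on something with over 40 N, if the wrist force passes 120 N, or if a joint passes its speed limit or range.

ROBOT

A 7-joint arm with a two-finger parallel gripper is mounted at the origin on the work surface. World frame = base frame: x ahead of the robot, y to its left, z up, the work surface at z = 0. Lengths are in m, angles in rad, forces in N, time in s.
With the tool pointing down it reaches from about 0.425 to 0.95 m from the base axis. Payload 4.7 kg.
Tool frame: the origin (TCP) lies on the centre line of the jaws, within the pads' length; the fingertips stand 11 mm ahead of it and the grasp point (between the pads) lies 8 mm behind it; z points along the fingers, y is the line along which they close (so a half turn about z gives the same grasp; the last joint's range is limited). The gripper opens to 87 mm and grips with 3 to 60 N. Pads are 19 mm wide; open, the fingers measure 117 mm over their backs; the gripper's body (75 mm by 190 mm) begins 51 mm behind the grasp point.
Start: joints at [1.215, 0.469, -0.049, 1.532, 0.024, 1.141, -0.082], TCP at [0.217, -0.639, 0.234] pointing down, gripper open.
Joint ranges: [-2.59, 2.59], [-0.33, 1.99], [-1.39, 1.29], [0.1, 2.45], [-1.04, 4.18], [0.21, 1.99], [-2.66, 2.66]. Speed limits (rad/s): [2.57, 2.57, 3.14, 3.14, 3.14, 3.14, 3.14].

INTERFACE

Orientations are given as a 3x3 rotation matrix whose columns are the frame's x, y, z axes.
In Python, from bench import bot gives the robot as it stands.
- The arm moves only by the tool step_arm, never from a script. Its arguments are lists of equal length, an entry for each row: "jaw": the finger opening in mm, from 0 to 87; "linear": the shift along the tool's x, y, z in mm, a list of three; "yaw": the turn about the tool's z in rad. In form: {"jaw": [jaw, ...], "linear": [[x, y, z], ...], "yaw": [yaw, ...]}. A call has 1 to 5 rows; each row is the pose to reach, as a shift and turn from the pose commanded when the call began, along the tool's axes at that moment; what a row does not reach only later rows make up. A row lasts 1/12 s, in which the tool goes at most 41.7 mm and 7.16 degrees, less where a joint would pass 70% of its speed; a pose out of reach is approached as far as the arm can. A call with a gripper value outside its range is refused whole. The fingers move at their own pace and stop on an object; "newtons" is the grip in N (left out, the last holds). Time passes only in rows, so rows that repeat a pose let the fingers close. It gives the time, the measured TCP pose, the force, the opening and the grip force at its end, in the units of the state.
- bot.read_state(): the state, without advancing time (a new reading comes with each control period).
- bot.grab_frame(name): name is "side" or "top" or "wrist"; returns a dict with "frame" (480x640x3 uint8, red, green, blue), "range_z" (480x640 float32, m along the optical axis (not along the pixel's ray), 0 where there is no reading), "K" (3x3 intrinsics, pixels), "R" (3x3) and "t" (3): a world point X has camera coordinates R X + t; the wrist camera has in their place "tool_from_camera" (4x4, takes a point from camera to tool coordinates, whose origin is the TCP and whose axes are the flange's). Camera axes: x right, y down, z forward; pixel columns grow to the right and rows downward; lengths in m; the calibration is good to about 2 mm. A picture is of the moment at which its call begins: read the wrist's pose just before it.
- bot.hand_in(): hands the job in; it is judged then, once.
Trained networks look in the newest picture that a camera, given by its name, has taken for a name from the list of things; names that differ only in an ending like _2 or _b are one class to them, and where a whole thing is asked for, a point or a joint stands for the part that bears it (a point fixed in the world has none). Each returns a list of dicts, best first, with "score" (0 to 1); they miss things now and then, are a little off and sometimes report something else, mostly with a low value. They report only what shows in the picture. A call takes as long as a camera call. They do not tell look-alikes from the thing itself.
- bot.look_for(camera, target): "centre" ([x, y, z] in m, in world coordinates, good to about 4 mm: the middle of the surface that is visible of it).
- bot.pinpoint(camera, target): "centre" ([x, y, z] in m, in world coordinates, good to about 4 mm: a listed point, or the origin of a listed thing).
The state is a dict: "time": time; "q": joint angles; "joint_vel": joint speeds; "tau": joint torques, N m; "ee_pos": TCP position; "ee_rot": TCP orientation; "force": force on the tool from outside, world axes, zero at the start; "torque": the same for the moment, N m; "finger_gap": finger opening in m; "grip_force": force on a finger pad.
Only numpy, scipy, OpenCV 4.12 (cv2) and the standard library are available. Lean on these libraries where they do the work, as an engineer would, in place of code of your own. Each camera call takes 0.05 s, during which the arm holds its last target. There are 200 camera calls.

## Working session

There is one attempt and no reset: what is moved stays moved. The work goes in short steps, Python scripts to look and compute and a tool call to move; the robot and the scene stay as the last step left them, time stands still between calls to the robot, and variables do not carry over. Pictures are saved under pics/ and viewed, at most 10 in all, crops included, and the job is handed in when it is done.

Besides the shell and the picture viewer there is one more tool, called after "Emit:" by a JSON object that holds its "api" and its "payload", one argument or row to a line. step_arm: Moves the arm, as the interface text tells. Its arguments: {"type":"object","properties":{"jaw":{"type":"array","items":{"type":"number"}},"linear":{"type":"array","items":{"type":"array","items":{"type":"number"}}},"yaw":{"type":"array","items":{"type":"number"}},"newtons":{"type":"number"}},"required":["jaw","linear","yaw"]}

```bash
ls; mkdir -p pics
cat > h.py <<'E'
from bench import bot
import numpy as np, cv2
np.set_printoptions(precision=4,suppress=True)
def shot(n,f):
    d=bot.grab_frame(n); cv2.imwrite('pics/'+f,d['frame'][:,:,::-1]); return d
def pts(d,st=None):
    z=d['range_z']; v,u=np.mgrid[0:480,0:640]; K=d['K']
    c=np.stack([(u-K[0,2])/K[0,0]*z,(v-K[1,2])/K[1,1]*z,z],-1)
    if 'R' in d: w=(c-d['t'])@d['R']
    else:
        T=d['tool_from_camera']; p=c@T[:3,:3].T+T[:3,3]; w=p@np.array(st['ee_rot']).T+st['ee_pos']
    w[z==0]=np.nan; return w
E
python3 - <<'E'
from h import *
s=bot.read_state(); print(s)
for n in ['top','side']:
    d=shot(n,n+'0.png'); np.savez(n+'0.npz',w=pts(d),f=d['frame'])
    for t in ['carriage','stick_set','stick_loose','board','stand','wheel_axis','knob_grip','pointer','marker_line','tin','cup','spanner','jig']:
        print(n,t,[(np.round(r['centre'],3),round(r['score'],2)) for r in bot.pinpoint(n,t)[:3]])
E
```

```text
pics
{'time': 0.0, 'q': array([ 1.2151,  0.4695, -0.0486,  1.5337,  0.0241,  1.141 , -0.0823]), 'joint_vel': array([ 0.0002,  0.0011, -0.    ,  0.0023, -0.0001,  0.001 , -0.0006]), 'tau': array([  0.0003, -50.7974,  -0.0806, -23.6161,  -0.0614,   0.0379,
         0.0001]), 'ee_pos': array([ 0.2165, -0.6387,  0.2325]), 'ee_rot': array([[ 0.9471,  0.3211, -0.0007],
       [ 0.3211, -0.947 ,  0.0018],
       [-0.0001, -0.002 , -1.    ]]), 'force': array([-0.1156,  0.3665,  0.0881]), 'torque': array([-0.0138, -0.0073, -0.0453]), 'grip_force': 0.0, 'finger_gap': 0.08690462065247849}
top carriage [(array([0.553, 0.08 , 0.048]), 0.66), (array([0.62 , 0.116, 0.035]), 0.24)]
top stick_set [(array([0.554, 0.015, 0.045]), 0.79)]
top stick_loose [(array([0.378, 0.369, 0.   ]), 0.87), (array([ 0.529,  0.383, -0.003]), 0.65), (array([ 0.406,  0.063, -0.002]), 0.63)]
top board []
top stand [(array([ 0.476, -0.426,  0.   ]), 0.95), (array([0.683, 0.36 , 0.001]), 0.56)]
top wheel_axis [(array([ 0.571, -0.085,  0.11 ]), 0.59)]
top knob_grip [(array([ 0.525, -0.073,  0.108]), 0.48)]
top pointer [(array
[... 598 characters left out ...]
ray([0.549, 0.022, 0.041]), 0.36)]
side wheel_axis [(array([ 0.573, -0.083,  0.106]), 0.89), (array([0.554, 0.019, 0.042]), 0.42)]
side knob_grip [(array([0.535, 0.387, 0.003]), 0.66), (array([ 0.524, -0.075,  0.115]), 0.57)]
side pointer [(array([0.626, 0.096, 0.03 ]), 0.7)]
side marker_line [(array([ 0.744, -0.128,  0.004]), 0.65), (array([0.629, 0.116, 0.03 ]), 0.59)]
side tin [(array([ 0.745, -0.129,  0.002]), 0.59)]
side cup [(array([ 0.686,  0.355, -0.   ]), 0.9), (array([ 0.47 , -0.424,  0.036]), 0.16)]
side spanner [(array([ 0.4  ,  0.064, -0.002]), 0.92), (array([0.555, 0.02 , 0.045]), 0.24)]
side jig [(array([ 0.467, -0.423,  0.036]), 0.62), (array([ 0.548,  0.112, -0.001]), 0.57)]
```

View pics/top0.png

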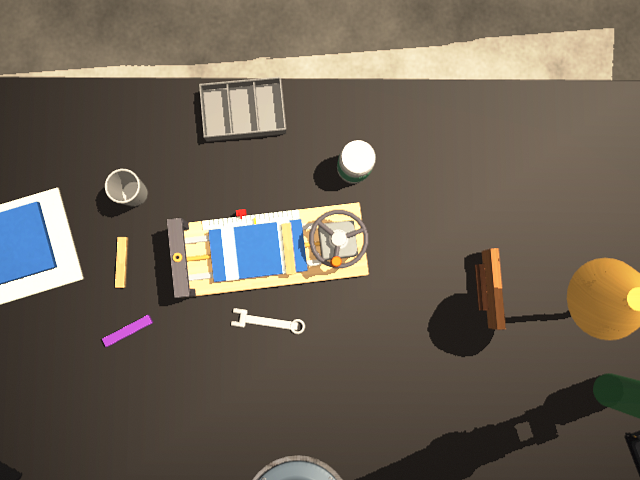

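View pics/side0.png

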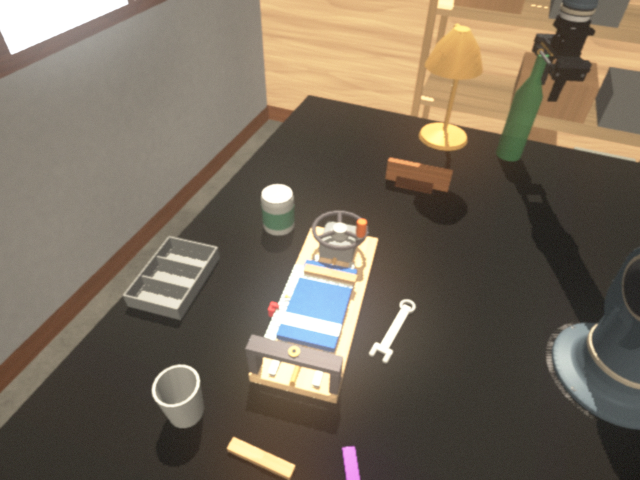

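The top picture shows the pale loose stick at (121,262), with the purple look-alike at (127,330). The carriage is at (250,250), with its bare stripe at (228,250) and stick_set at (288,248). The knob is at (336,262), the red marker at (241,213) and the board in its stand at (492,290). The lamp is at (605,298). The side view agrees.

Run:
```python
from h import *
D=np.load('top0.npz'); w=D['w']; f=D['f'].astype(int)
def rect(name,m):
    m=m.astype(np.uint8); n,l,s,c=cv2.connectedComponentsWithStats(m); i=1+np.argmax(s[1:,4]); p=w[l==i]; p=p[~np.isnan(p[:,0])]
    r=cv2.minAreaRect((p[:,:2]*1000).astype(np.float32)); print(name,len(p),'c',np.round(r[0],1),'size',np.round(r[1],1),'ang',round(r[2],1),'z',np.round(np.percentile(p[:,2],[5,50,95]),4))
v,u=np.mgrid[0:480,0:640]; box=lambda a,b,c,d:(u>a)&(u<b)&(v>c)&(v<d)
z=w[:,:,2]
rect('stick',box(105,140,225,300)&(z>.006))
rect('board',box(460,520,235,345)&(z>.055))
rect('stand+',box(460,520,235,345)&(z>.015))
rect('set',box(275,305,215,290)&(z>.053)&(z<.065))
rect('blueplate',box(205,310,210,290)&(z>.04)&(z<.05))
R,G,B=f[...,0],f[...,1],f[...,2]
rect('blue',box(205,310,210,290)&(B>R+60)&(z>.035)&(z<.055))
rect('white',box(205,245,210,290)&(R>150)&(B>150)&(z>.035)&(z<.055))
rect('bridge',box(155,200,205,305)&(z>.09))
rect('bed',box(180,375,195,305)&(z>.015)&(z<.03))
rect('wheel',box(300,375,200,280)&(z>.07)&(z<.095))
rect('knob',box(320,350,250,275)&(z>.1))
rect('lampshade',box(560,640,250,350)&(z>.1))
rect('red',box(225,255,200,225)&(R>150)&(G<80))
rect('yellow',box(225,275,205,235)&(R>150)&(G>120)&(B<90)&(z>.028))
rect('tin',box(330,385,135,190)&(z>.08))
rect('cup',box(100,155,165,215)&(z>.05))
```

```text
stick 495 c [531.7 384.3] size [ 25. 107.] ang 88.0 z [0.0082 0.0122 0.016 ]
board 820 c [ 472.1 -419.9] size [168.6  21. ] ang 3.1 z [0.0582 0.0658 0.0697]
stand+ 1585 c [ 471.5 -413.6] size [169.1  33.6] ang 3.2 z [0.0205 0.057  0.0689]
set 470 c [557.3  18.3] size [110.1  19.9] ang 6.0 z [0.054  0.0574 0.0609]
blueplate 4286 c [554.9  83.8] size [112.4 200.2] ang 6.9 z [0.0416 0.0452 0.0487]
blue 2241 c [554.5  83.4] size [111.4  92.4] ang 6.9 z [0.0412 0.0452 0.0491]
white 711 c [548.  141.8] size [112.3  48.1] ang 5.3 z [0.0416 0.0455 0.0493]
bridge 1214 c [536.  241.2] size [160.2  32.2] ang 7.1 z [0.0941 0.0982 0.1021]
bed 5030 c [565.8  47.5] size [173.  387.5] ang 6.8 z [0.0184 0.0228 0.0281]
wheel 1311 c [575.8 -86. ] size [121.7 120.7] ang 0.2 z [0.0741 0.0853 0.0898]
knob 97 c [525.2 -78. ] size [19.9 21.1] ang 3.2 z [0.1147 0.1273 0.1306]
lampshade 4969 c [ 452.2 -513.6] size [108.4 138.3] ang 86.2 z [0.295  0.339  0.3788]
red 72 c [636.5 121.8] size [25.3 19.5] ang 3.2 z [0.0007 0.0288 0.0367]
yellow 6 c [616.8  90.8] size [2.6 8.9] ang 88.6 z [0.0323 0.0354 0.0383]
tin 1013 c [ 743.1 -125.4] size [75.  71.7] ang 63.5 z [0.0878 0.0998 0.1037]
cup 607 c [684.4 359.6] size [70.8 69.9] ang 7.6 z [0.0534 0.0797 0.092 ]
```

Run:
```python
from h import *
D=np.load('side0.npz'); w=D['w']
v,u=np.mgrid[0:480,0:640]; box=lambda a,b,c,d:(u>a)&(u<b)&(v>c)&(v<d)
for n,b in [('lamp',(425,485,25,85)),('lampstem',(450,456,85,120)),('lampbase',(415,470,125,150)),('bottle',(495,550,50,165)),('gripper',(530,600,0,100)),('basepart',(560,640,200,420))]:
    p=w[box(*b)&(w[:,:,2]>.012)]; print(n,len(p)); 
    if len(p): print(np.round(np.percentile(p,[2,25,50,75,98],axis=0),3))
```

```text
lamp 2369
[[ 0.392 -1.337  0.059]
 [ 0.426 -0.509  0.306]
 [ 0.45  -0.492  0.327]
 [ 0.476 -0.477  0.351]
 [ 0.648 -0.463  0.381]]
lampstem 71
[[ 0.445 -0.699  0.107]
 [ 0.447 -0.696  0.134]
 [ 0.45  -0.694  0.15 ]
 [ 0.453 -0.692  0.161]
 [ 0.458 -0.688  0.171]]
lampbase 766
[[ 0.389 -0.739  0.012]
 [ 0.42  -0.695  0.017]
 [ 0.446 -0.674  0.02 ]
 [ 0.476 -0.656  0.026]
 [ 0.514 -0.632  0.034]]
bottle 2589
[[ 0.219 -0.681  0.019]
 [ 0.238 -0.665  0.091]
 [ 0.252 -0.653  0.161]
 [ 0.267 -0.646  0.222]
 [ 0.287 -0.611  0.309]]
gripper 5129
[[ 0.056 -1.597  0.158]
 [ 0.198 -0.687  0.235]
 [ 0.222 -0.613  0.322]
 [ 0.243 -0.589  0.378]
 [ 0.278 -0.544  0.442]]
basepart 8101
[[-0.02  -0.05   0.012]
 [ 0.032  0.01   0.024]
 [ 0.055  0.04   0.082]
 [ 0.067  0.061  0.161]
 [ 0.085  0.088  0.253]]
```

Emit:
{"api": "step_arm", "payload": {
  "jaw": [87,87,87,87,87],
  "linear": [
    [0,0,-150],
    [0,0,-150],
    [0,0,-150],
    [0,0,-150],
    [0,0,-150]
  ],
  "yaw": [0,0,0,0,0]
}}

```text
time: 1.82
ee_pos: [0.2176, -0.6414, 0.3916]
ee_rot: [[0.947, 0.321, 0.005], [0.321, -0.947, -0.012], [0.001, 0.013, -1.0]]
force: [-0.1, -0.1, 1.8]
finger_gap: 0.0869
grip_force: 0.0
```

Emit:
{"api": "step_arm", "payload": {
  "jaw": [87,87,87,87,87],
  "linear": [
    [4,-189,0],
    [4,-189,0],
    [4,-189,0],
    [4,-189,0],
    [4,-189,0]
  ],
  "yaw": [0.326,0.326,0.326,0.326,0.326]
}}

```text
time: 2.23
ee_pos: [0.1585, -0.455, 0.3833]
ee_rot: [[1.0, 0.001, -0.001], [0.001, -1.0, 0.002], [-0.001, -0.002, -1.0]]
force: [1.3, -0.1, -0.5]
finger_gap: 0.087
grip_force: 0.0
```

Emit:
{"api": "step_arm", "payload": {
  "jaw": [87,87,87,87,87],
  "linear": [
    [120,-105,0],
    [120,-105,0],
    [120,-105,0],
    [120,-105,0],
    [120,-105,0]
  ],
  "yaw": [0,0,0,0,0]
}}

```text
time: 2.65
ee_pos: [0.2854, -0.3481, 0.3836]
ee_rot: [[1.0, 0.014, 0.003], [0.014, -1.0, 0.002], [0.003, -0.002, -1.0]]
force: [0.2, -0.3, -0.1]
finger_gap: 0.0869
grip_force: 0.0
```

Emit:
{"api": "step_arm", "payload": {
  "jaw": [87,87,87,87,87],
  "linear": [
    [120,-105,0],
    [120,-105,0],
    [120,-105,0],
    [120,-105,0],
    [120,-105,0]
  ],
  "yaw": [0,0,0,0,0]
}}

```text
time: 3.07
ee_pos: [0.4044, -0.2425, 0.3833]
ee_rot: [[1.0, 0.013, 0.002], [0.013, -1.0, 0.003], [0.003, -0.003, -1.0]]
force: [-0.1, 0.2, -0.1]
finger_gap: 0.0869
grip_force: 0.0
```

Emit:
{"api": "step_arm", "payload": {
  "jaw": [87,87,87,87,87],
  "linear": [
    [50,-190,0],
    [50,-190,0],
    [50,-190,0],
    [50,-190,0],
    [50,-190,0]
  ],
  "yaw": [0,0,0,0,0]
}}

```text
time: 3.48
ee_pos: [0.4495, -0.0552, 0.3835]
ee_rot: [[1.0, 0.004, 0.0], [0.004, -1.0, 0.001], [0.0, -0.001, -1.0]]
force: [0.4, 0.7, -0.3]
finger_gap: 0.087
grip_force: 0.0
```

Emit:
{"api": "step_arm", "payload": {
  "jaw": [87,87,87,87,87],
  "linear": [
    [20,-190,0],
    [20,-190,0],
    [20,-190,0],
    [20,-190,0],
    [20,-190,0]
  ],
  "yaw": [0,0,0,0,0]
}}

```text
time: 3.9
ee_pos: [0.4685, 0.1356, 0.3836]
ee_rot: [[1.0, 0.006, 0.0], [0.006, -1.0, 0.002], [0.0, -0.002, -1.0]]
force: [-0.0, 0.8, 0.6]
finger_gap: 0.0871
grip_force: 0.0
```

Emit:
{"api": "step_arm", "payload": {
  "jaw": [87,87,87,87,87],
  "linear": [
    [45,-180,60],
    [45,-180,60],
    [45,-180,60],
    [45,-180,60],
    [45,-180,60]
  ],
  "yaw": [0,0,0,0,0]
}}

```text
time: 4.32
ee_pos: [0.514, 0.314, 0.3213]
ee_rot: [[1.0, 0.003, -0.002], [0.003, -1.0, 0.0], [-0.002, -0.0, -1.0]]
force: [0.2, 0.1, -0.2]
finger_gap: 0.0871
grip_force: 0.0
```

```bash
cat >> h.py <<'E'
def rect(name,w,m):
    n,l,s,c=cv2.connectedComponentsWithStats(m.astype(np.uint8))
    if n<2: print(name,'none'); return
    i=1+np.argmax(s[1:,4]); p=w[l==i]; r=cv2.minAreaRect((p[:,:2]*1000).astype(np.float32))
    print(name,len(p),'c',np.round(r[0],1),'mean',np.round(np.nanmean(p,0)*1000,1),'size',np.round(r[1],1),'ang',round(r[2],1),'px',np.round(c[i]))
def wrist(f):
    s=bot.read_state(); d=shot('wrist',f); return s,d,pts(d,s)
def near(w,x,y,r): return np.hypot(w[...,0]-x,w[...,1]-y)<r
E
python3 - <<'E'
from h import *
s,d,w=wrist('w1.png'); z=w[...,2]
print(s['ee_pos'])
rect('stick',w,near(w,.532,.384,.08)&(z>.007)&(z<.02))
print(bot.pinpoint('wrist','stick_loose')[:2])
E
```

```text
[0.514  0.314  0.3213]
stick 1361 c [530.  383.3] mean [532.2 383.   11.9] size [ 20.6 109.5] ang 88.7 px [269. 194.]
[{'centre': [0.3774, 0.3642, 0.0005], 'score': 0.73}]
```

View pics/w1.png

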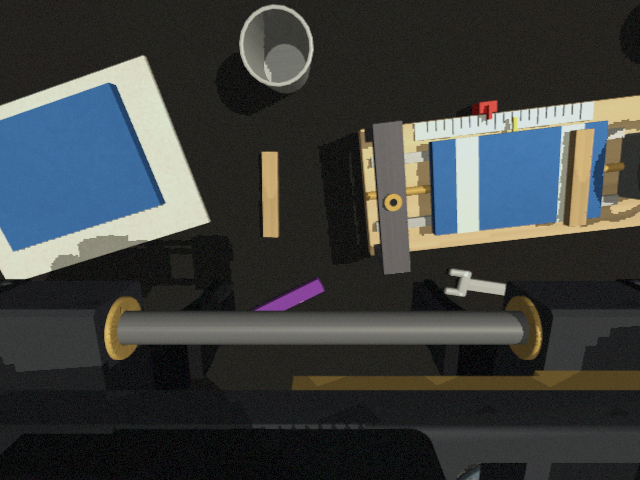

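The wrist view shows the pale stick at (270,194), standing free. The fit gives its centre as (0.531, 0.383) and its size as 110x20, lying along world x.

Emit:
{"api": "step_arm", "payload": {
  "jaw": [50,50,50,50,50],
  "linear": [
    [17,-69,185],
    [17,-69,185],
    [17,-69,185],
    [17,-69,185],
    [17,-69,185]
  ],
  "yaw": [0.02,0.02,0.02,0.02,0.02]
}}

```text
time: 4.83
ee_pos: [0.5311, 0.3784, 0.135]
ee_rot: [[1.0, -0.02, -0.002], [-0.02, -1.0, -0.003], [-0.002, 0.003, -1.0]]
force: [0.3, 0.0, 0.3]
finger_gap: 0.0614
grip_force: 0.0
```

Emit:
{"api": "step_arm", "payload": {
  "jaw": [50,50,50,50,50],
  "linear": [
    [0,0,40],
    [0,0,75],
    [0,0,105],
    [0,0,105],
    [0,0,105]
  ],
  "yaw": [0,0,0,0,0]
}}

```text
time: 5.25
ee_pos: [0.531, 0.3785, 0.0326]
ee_rot: [[1.0, -0.02, -0.002], [-0.02, -1.0, -0.003], [-0.002, 0.003, -1.0]]
force: [0.1, 0.5, 0.5]
finger_gap: 0.0507
grip_force: 0.0
```

Emit:
{"api": "step_arm", "payload": {
  "jaw": [50,50,50,0,0],
  "linear": [
    [0,-4.5,10],
    [0,-4.5,18.5],
    [0,-4.5,18.5],
    [0,-4.5,18.5],
    [0,-4.5,18.5]
  ],
  "yaw": [0,0,0,0,0],
  "newtons": 25
}}

```text
time: 5.67
ee_pos: [0.5317, 0.3851, 0.0159]
ee_rot: [[1.0, -0.019, 0.001], [-0.019, -1.0, 0.001], [0.001, -0.001, -1.0]]
force: [0.3, -0.1, -0.2]
finger_gap: 0.043
grip_force: 0.0
```

Emit:
{"api": "step_arm", "payload": {
  "jaw": [0,0,0,0,0],
  "linear": [
    [0,0,0],
    [0,0,0],
    [0,0,0],
    [0,0,0],
    [0,0,0]
  ],
  "yaw": [0,0,0,0,0]
}}

```text
time: 6.08
ee_pos: [0.5314, 0.3847, 0.0153]
ee_rot: [[1.0, -0.019, 0.0], [-0.019, -1.0, -0.0], [0.0, 0.0, -1.0]]
force: [-0.6, -0.5, 2.5]
finger_gap: 0.0198
grip_force: 25.0
```

Emit:
{"api": "step_arm", "payload": {
  "jaw": [0,0,0,0,0],
  "linear": [
    [0,0,-20],
    [0,0,-55],
    [0,0,-95],
    [0,0,-135],
    [0,0,-160]
  ],
  "yaw": [0,0,0,0,0]
}}

```text
time: 6.5
ee_pos: [0.5321, 0.3862, 0.1794]
ee_rot: [[1.0, -0.019, 0.004], [-0.019, -1.0, 0.003], [0.004, -0.003, -1.0]]
force: [0.7, 1.5, 0.3]
finger_gap: 0.0196
grip_force: 25.0
```

Emit:
{"api": "step_arm", "payload": {
  "jaw": [0,0,0,0,0],
  "linear": [
    [2,25,0],
    [5,60,0],
    [8,100,0],
    [11,130,0],
    [12,140,0]
  ],
  "yaw": [0,0,0,0,0]
}}

```text
time: 6.92
ee_pos: [0.5416, 0.238, 0.1745]
ee_rot: [[1.0, -0.026, -0.0], [-0.026, -1.0, -0.005], [-0.0, 0.005, -1.0]]
force: [-0.6, -0.2, -0.4]
finger_gap: 0.0196
grip_force: 25.0
```

Emit:
{"api": "step_arm", "payload": {
  "jaw": [0,0,0,0,0],
  "linear": [
    [2,30,0],
    [5,65,0],
    [9,101,0],
    [9,101,0],
    [9,101,0]
  ],
  "yaw": [-0.05,-0.1,-0.14,-0.14,-0.14]
}}

```text
time: 7.33
ee_pos: [0.5482, 0.1408, 0.1748]
ee_rot: [[0.993, 0.115, -0.0], [0.115, -0.993, -0.001], [-0.0, 0.001, -1.0]]
force: [0.1, 0.6, -0.4]
finger_gap: 0.0195
grip_force: 25.0
```

Run:
```python
from h import *
s,d,w=wrist('w2.png'); z=w[...,2]
print(s['ee_pos'],s['ee_rot'],s['finger_gap'],s['grip_force'])
f=d['frame'].astype(int)
m=near(w,.555,.084,.13)&(z>.039)&(z<.05)
rect('plate',w,m)
rect('set',w,near(w,.56,.02,.08)&(z>.052)&(z<.065))
rect('white',w,m&(f[...,0]>110)&(f[...,2]>110)&near(w,.548,.143,.07))
```

```text
[0.5482 0.1408 0.1748] [[ 0.9933  0.1153 -0.0001]
 [ 0.1153 -0.9933 -0.0008]
 [-0.0002  0.0008 -1.    ]] 0.01954759942223005 24.99993145465851
plate 20171 c [554.1  84.1] mean [567.6  84.1  45.1] size [110.3 200.4] ang 6.9 px [396. 226.]
set 2744 c [571.4  20.3] mean [573.4  21.6  56.9] size [78.4 21.1] ang 6.5 px [480. 231.]
white 557 c [595.9 149.6] mean [596.  149.6  45.3] size [11.6 26.6] ang 6.9 px [319. 182.]
```

View pics/w2.png

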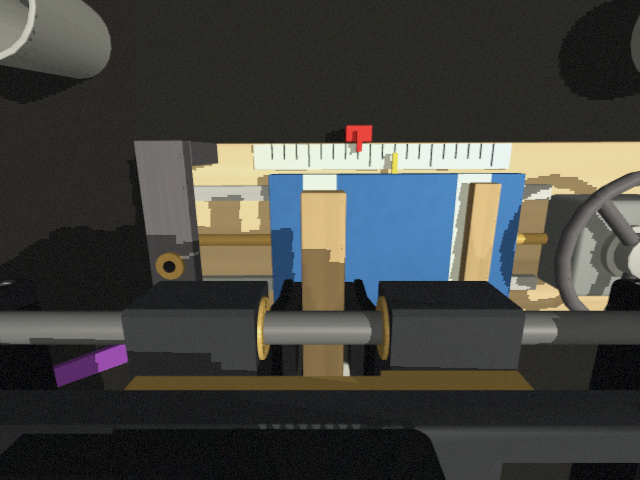

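The view shows the stick held square above the bare stripe at (322,182), parallel to stick_set at (482,230). The pointer is at (395,162) and the red bar at (359,145).

Emit:
{"api": "step_arm", "payload": {
  "jaw": [0,0,0,0,0],
  "linear": [
    [-0.7,-2.7,35],
    [-0.7,-2.7,70],
    [-0.7,-2.7,100],
    [-0.7,-2.7,108],
    [-0.7,-2.7,108]
  ],
  "yaw": [0,0,0,0,0]
}}

```text
time: 7.8
ee_pos: [0.5446, 0.1474, 0.065]
ee_rot: [[0.992, 0.123, -0.005], [0.123, -0.992, -0.0], [-0.005, -0.0, -1.0]]
force: [0.5, -0.2, 0.4]
finger_gap: 0.0197
grip_force: 25.0
```

Emit:
{"api": "step_arm", "payload": {
  "jaw": [0,0,0,0,0],
  "linear": [
    [0,0,3],
    [0,0,5],
    [0,0,5],
    [0,0,5],
    [0,0,5]
  ],
  "yaw": [0,0,0,0,0]
}}

```text
time: 8.22
ee_pos: [0.5473, 0.1462, 0.0632]
ee_rot: [[0.993, 0.12, 0.002], [0.12, -0.993, 0.0], [0.002, -0.0, -1.0]]
force: [-0.2, -0.4, 0.3]
finger_gap: 0.0198
grip_force: 25.0
```

Emit:
{"api": "step_arm", "payload": {
  "jaw": [0,0,0],
  "linear": [
    [0,1,2],
    [0,2,2.5],
    [0,2,2.5]
  ],
  "yaw": [0,0,0]
}}

```text
time: 8.47
ee_pos: [0.5471, 0.1446, 0.0602]
ee_rot: [[0.993, 0.121, 0.001], [0.121, -0.993, 0.001], [0.001, -0.001, -1.0]]
force: [-0.8, 1.2, 4.4]
finger_gap: 0.0193
grip_force: 25.0
```

Emit:
{"api": "step_arm", "payload": {
  "jaw": [40,40,40,40,40],
  "linear": [
    [0,0,0],
    [0,0,0],
    [0,0,0],
    [0,0,0],
    [0,0,-20]
  ],
  "yaw": [0,0,0,0,0]
}}

```text
time: 8.88
ee_pos: [0.5443, 0.1426, 0.0764]
ee_rot: [[0.993, 0.12, -0.007], [0.12, -0.993, -0.002], [-0.008, 0.001, -1.0]]
force: [0.4, -0.2, -0.5]
finger_gap: 0.0388
grip_force: 0.0
```

Emit:
{"api": "step_arm", "payload": {
  "jaw": [40,40,40,40,40],
  "linear": [
    [0,0,-40],
    [0,0,-80],
    [0,0,-120],
    [0,0,-160],
    [0,0,-180]
  ],
  "yaw": [0,0,0,0,0]
}}

```text
time: 9.3
ee_pos: [0.5484, 0.145, 0.2647]
ee_rot: [[0.993, 0.121, 0.007], [0.121, -0.993, 0.002], [0.007, -0.001, -1.0]]
force: [-0.2, 0.2, -0.5]
finger_gap: 0.0398
grip_force: 0.0
```

Run:
```python
from h import *
s,d,w=wrist('w3.png'); z=w[...,2]
print(s['ee_pos'],s['ee_rot'][:,0])
rect('plate',w,near(w,.555,.084,.13)&(z>.039)&(z<.05))
rect('set',w,near(w,.56,.02,.08)&(z>.052)&(z<.065))
rect('loose',w,near(w,.548,.143,.07)&(z>.052)&(z<.065))
d=shot('top','t3.png');w=pts(d);z=w[...,2]
rect('set',w,near(w,.56,.02,.08)&(z>.052)&(z<.065))
rect('loose',w,near(w,.548,.143,.07)&(z>.052)&(z<.065))
```

```text
[0.5484 0.145  0.2647] [0.9927 0.1205 0.0072]
plate 12713 c [554.   61.4] mean [558.2  67.5  45.2] size [115.4 155.3] ang 7.0 px [397. 222.]
set 2105 c [557.1  19. ] mean [559.3  19.8  57. ] size [106.9  20.4] ang 5.9 px [445. 229.]
loose 2027 c [545.7 145.2] mean [547.7 145.3  57. ] size [110.1  19.3] ang 7.3 px [323. 225.]
set 485 c [557.4  18.2] mean [557.4  18.2  57.2] size [110.1  20. ] ang 5.9 px [288. 248.]
loose 4 c [531.7 133.6] mean [532.  133.9  58.8] size [3.9 1.7] ang 17.5 px [233. 260.]
```

Emit:
{"api": "step_arm", "payload": {
  "jaw": [60,60,60,60,60],
  "linear": [
    [-48,150,0],
    [-48,150,0],
    [-48,150,0],
    [-48,150,0],
    [-48,150,0]
  ],
  "yaw": [0,0,0,0,0]
}}

```text
time: 9.82
ee_pos: [0.5152, -0.0195, 0.2575]
ee_rot: [[0.994, 0.108, -0.005], [0.108, -0.994, -0.005], [-0.005, 0.004, -1.0]]
force: [0.1, 0.0, 0.4]
finger_gap: 0.0584
grip_force: 0.0
```

Emit:
{"api": "step_arm", "payload": {
  "jaw": [60,60,60,60,60],
  "linear": [
    [-48,150,0],
    [-48,150,0],
    [-48,150,0],
    [-48,150,0],
    [-48,150,0]
  ],
  "yaw": [0,0,0,0,0]
}}

```text
time: 10.23
ee_pos: [0.4848, -0.1736, 0.2577]
ee_rot: [[0.994, 0.108, -0.004], [0.108, -0.994, -0.003], [-0.004, 0.002, -1.0]]
force: [-0.0, -0.8, -0.1]
finger_gap: 0.0601
grip_force: 0.0
```

Emit:
{"api": "step_arm", "payload": {
  "jaw": [60,60,60,60,60],
  "linear": [
    [-48,150,0],
    [-48,150,0],
    [-48,150,0],
    [-48,150,0],
    [-48,150,0]
  ],
  "yaw": [0.066,0.066,0.066,0.066,0.066]
}}

```text
time: 10.65
ee_pos: [0.4545, -0.328, 0.2575]
ee_rot: [[0.999, 0.043, -0.004], [0.043, -0.999, -0.002], [-0.004, 0.002, -1.0]]
force: [0.4, -1.0, -0.9]
finger_gap: 0.0601
grip_force: 0.0
```

Run:
```python
from h import *
s,d,w=wrist('w4.png'); z=w[...,2]
print(s['ee_pos'],s['ee_rot'][:,0])
rect('board',w,near(w,.472,-.42,.1)&(z>.06)&(z<.075))
rect('stand',w,near(w,.472,-.42,.1)&(z>.018)&(z<.035))
print(bot.pinpoint('wrist','board')[:1],bot.pinpoint('wrist','stand')[:1])
d=shot('top','t4.png');w=pts(d);z=w[...,2]
rect('loose',w,near(w,.548,.143,.07)&(z>.052)&(z<.065))
rect('board',w,near(w,.472,-.42,.1)&(z>.062)&(z<.075))
```

```text
[ 0.4545 -0.328   0.2575] [ 0.9991  0.0427 -0.0038]
board 3318 c [ 470.1 -420.3] mean [ 477.3 -419.4   65.9] size [168.7  18.6] ang 3.3 px [418. 205.]
stand 1663 c [ 470.9 -404.9] mean [ 476.  -405.6   26. ] size [165.8  14.4] ang 3.2 px [396. 201.]
[{'centre': [0.4718, -0.422, 0.0353], 'score': 0.56}] [{'centre': [0.475, -0.4177, -0.0003], 'score': 0.92}]
loose 501 c [547.6 145.5] mean [547.2 144.5  57.3] size [110.6  22.1] ang 7.3 px [228. 253.]
board 185 c [ 533.6 -417. ] mean [ 533.8 -416.3   66. ] size [44.5 20. ] ang 2.7 px [494. 258.]
```

View pics/w4.png

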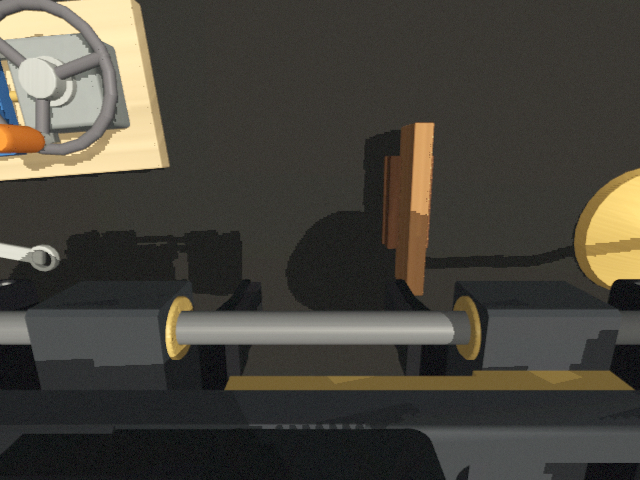

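The picture shows the board upright in its stand around (415,205), the wheel at the upper left and the lamp shade at (620,230). I'll grip the end of the board away from the lamp and keep low.

Emit:
{"api": "step_arm", "payload": {
  "jaw": [60,60,60,60,60],
  "linear": [
    [86,4,40],
    [86,4,100],
    [86,4,165],
    [86,4,165],
    [86,4,165]
  ],
  "yaw": [-0.013,-0.013,-0.013,-0.013,-0.013]
}}

```text
time: 11.27
ee_pos: [0.5447, -0.3157, 0.0913]
ee_rot: [[0.997, 0.072, -0.002], [0.072, -0.997, 0.003], [-0.002, -0.003, -1.0]]
force: [-1.5, -0.3, 0.8]
finger_gap: 0.0599
grip_force: 0.0
```

Emit:
{"api": "step_arm", "payload": {
  "jaw": [60,60,60,60,60],
  "linear": [
    [-2,30,0],
    [-4,60,0],
    [-5,85,0],
    [-5,88,0],
    [-5,88,0]
  ],
  "yaw": [0,0,0,0,0]
}}

```text
time: 11.68
ee_pos: [0.5453, -0.4076, 0.0941]
ee_rot: [[0.998, 0.067, -0.0], [0.067, -0.998, 0.0], [-0.0, -0.0, -1.0]]
force: [-0.5, 0.1, -1.4]
finger_gap: 0.0599
grip_force: 0.0
```

Emit:
{"api": "step_arm", "payload": {
  "jaw": [60,60,60,60,60],
  "linear": [
    [-4.5,8.4,0],
    [-4.5,8.4,20],
    [-4.5,8.4,45],
    [-4.5,8.4,52],
    [-4.5,8.4,52]
  ],
  "yaw": [0.011,0.011,0.011,0.011,0.011]
}}

```text
time: 12.1
ee_pos: [0.5401, -0.4134, 0.0404]
ee_rot: [[0.998, 0.059, -0.004], [0.059, -0.998, 0.004], [-0.004, -0.004, -1.0]]
force: [-0.3, 0.1, 0.4]
finger_gap: 0.0599
grip_force: 0.0
```

Emit:
{"api": "step_arm", "payload": {
  "jaw": [0,0,0,0,0],
  "linear": [
    [0,0,0],
    [0,0,0],
    [0,0,0],
    [0,0,0],
    [0,0,0]
  ],
  "yaw": [0,0,0,0,0],
  "newtons": 45
}}

```text
time: 12.52
ee_pos: [0.5417, -0.4164, 0.0435]
ee_rot: [[0.998, 0.057, 0.001], [0.057, -0.998, -0.001], [0.001, 0.001, -1.0]]
force: [0.3, 0.5, 0.7]
finger_gap: 0.0342
grip_force: 0.0
```

Emit:
{"api": "step_arm", "payload": {
  "jaw": [0,0,0,0,0],
  "linear": [
    [0,0,0],
    [0,0,0],
    [0,0,0],
    [0,0,-15],
    [0,0,-35]
  ],
  "yaw": [0,0,0,0,0]
}}

```text
time: 12.93
ee_pos: [0.5397, -0.4158, 0.0764]
ee_rot: [[0.998, 0.056, -0.004], [0.056, -0.998, 0.002], [-0.004, -0.002, -1.0]]
force: [0.6, -0.0, -1.3]
finger_gap: 0.018
grip_force: 45.0
```

Emit:
{"api": "step_arm", "payload": {
  "jaw": [0,0,0,0],
  "linear": [
    [0,0,-10],
    [0,0,-10],
    [0,0,-10],
    [0,0,-10]
  ],
  "yaw": [0,0,0,0]
}}

```text
time: 13.27
ee_pos: [0.5407, -0.4158, 0.087]
ee_rot: [[0.998, 0.057, -0.001], [0.057, -0.998, 0.001], [-0.001, -0.001, -1.0]]
force: [-1.6, -0.2, -2.3]
finger_gap: 0.0174
grip_force: 45.0
```

Emit:
{"api": "step_arm", "payload": {
  "jaw": [0,0,0,0,0],
  "linear": [
    [2,-30,0],
    [4,-65,0],
    [6,-105,0],
    [7,-127,0],
    [7,-127,0]
  ],
  "yaw": [0,0,0,0,0]
}}

```text
time: 13.68
ee_pos: [0.5412, -0.2807, 0.0866]
ee_rot: [[0.998, 0.066, -0.002], [0.066, -0.998, 0.005], [-0.002, -0.006, -1.0]]
force: [0.7, 0.7, -2.0]
finger_gap: 0.0175
grip_force: 45.0
```

Emit:
{"api": "step_arm", "payload": {
  "jaw": [0,0,0,0,0],
  "linear": [
    [0,0,15],
    [0,0,35],
    [0,0,43],
    [0,0,43],
    [0,0,43]
  ],
  "yaw": [0,0,0,0,0]
}}

```text
time: 14.1
ee_pos: [0.5405, -0.2891, 0.0438]
ee_rot: [[0.998, 0.056, -0.002], [0.056, -0.998, 0.001], [-0.002, -0.001, -1.0]]
force: [-0.7, 0.6, -1.2]
finger_gap: 0.0177
grip_force: 45.0
```

Run:
```python
from h import *
d=shot('side','s5.png');w=pts(d);z=w[...,2]
s=bot.read_state(); print(s['ee_pos'],s['force'])
f=d['frame'].astype(int)
m=near(w,.47,-.29,.1)&(z>.005)&(z<.065)&(np.abs(w[...,1]+.285)<.04)
p=w[m]; 
for x in np.arange(.38,.58,.02):
    q=p[np.abs(p[:,0]-x)<.01]
    if len(q)>5: print(round(x,2),len(q),q[:,2].min(),q[:,2].max(),q[:,1].mean())
print(bot.pinpoint('side','board')[:1])
cv2.imwrite('pics/s5c.png',cv2.resize(d['frame'][100:300,330:560,::-1],None,fx=3,fy=3)[:600,:800])
```

```text
[ 0.5412 -0.2893  0.0447] [-0.0839 -0.3008 -1.0511]
0.38 36 0.007701881420862029 0.062163446520452185 -0.2890492814019828
0.4 155 0.007930726651495345 0.06480271376120154 -0.2883121445038247
0.42 152 0.005471191372743949 0.06484253556232525 -0.28662030907279307
0.44 152 0.007493817172261071 0.06491513407615625 -0.28576850049760105
0.46 149 0.00879974260710318 0.06494882950935536 -0.28447030789354427
0.48 146 0.00814470700645195 0.06485651583332316 -0.2831211845448965
0.5 146 0.005749354941271473 0.06427847243071944 -0.2815082960399456
0.52 98 0.007907985971657715 0.06486532672986944 -0.2805108323395547
0.54 84 0.0073044404326473794 0.05239185969247693 -0.2759168477716192
0.56 17 0.012331316403930048 0.04948288955413617 -0.27539658476398693
[{'centre': [0.4672, -0.289, 0.0367], 'score': 0.62}]
```

View pics/s5c.png

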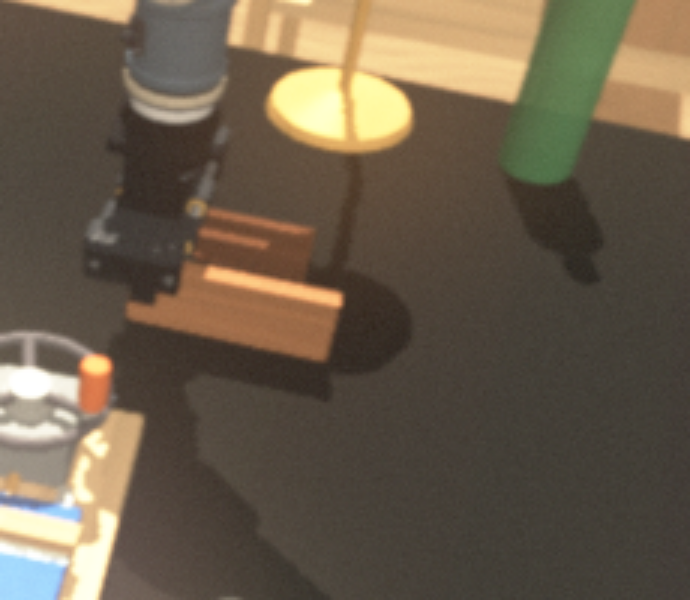

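The crop shows the board held upright and level at about (235,310), its lower edge some 6 mm above the bench, well in front of the stand.

Emit:
{"api": "step_arm", "payload": {
  "jaw": [0,0,0,0],
  "linear": [
    [0,0,2.5],
    [0,0,5],
    [0,0,6.5],
    [0,0,6.5]
  ],
  "yaw": [0,0,0,0]
}}

```text
time: 14.53
ee_pos: [0.5409, -0.2889, 0.0379]
ee_rot: [[0.998, 0.057, -0.0], [0.057, -0.998, 0.0], [-0.0, -0.0, -1.0]]
force: [-0.3, -0.8, -1.1]
finger_gap: 0.0177
grip_force: 45.0
```

Emit:
{"api": "step_arm", "payload": {
  "jaw": [0,0],
  "linear": [
    [0,0,1.5],
    [0,0,1.5]
  ],
  "yaw": [0,0]
}}

```text
time: 14.7
ee_pos: [0.5413, -0.289, 0.0368]
ee_rot: [[0.998, 0.057, 0.001], [0.057, -0.998, -0.0], [0.001, 0.0, -1.0]]
force: [0.1, -0.2, -0.2]
finger_gap: 0.0176
grip_force: 45.0
```

Emit:
{"api": "step_arm", "payload": {
  "jaw": [87,87,87,87,87],
  "linear": [
    [0,0,0],
    [0,0,0],
    [0,0,0],
    [0,0,0],
    [0,0,0]
  ],
  "yaw": [0,0,0,0,0]
}}

```text
time: 15.12
ee_pos: [0.5411, -0.289, 0.0366]
ee_rot: [[0.998, 0.057, 0.0], [0.057, -0.998, -0.0], [0.0, 0.0, -1.0]]
force: [-0.7, 0.0, 1.0]
finger_gap: 0.0433
grip_force: 0.0
```

Emit:
{"api": "step_arm", "payload": {
  "jaw": [87,87,87,87,87],
  "linear": [
    [-10,0,-8],
    [-30,0,-15],
    [-55,0,-18],
    [-69,0,-18],
    [-69,0,-18]
  ],
  "yaw": [0,0,0,0,0]
}}

```text
time: 15.53
ee_pos: [0.4676, -0.2938, 0.0549]
ee_rot: [[0.999, 0.054, -0.004], [0.054, -0.999, -0.001], [-0.004, 0.0, -1.0]]
force: [-0.9, -0.3, -0.1]
finger_gap: 0.0765
grip_force: 0.0
```

Run:
```python
from h import *
s=bot.read_state(); print(s['ee_pos'],s['ee_rot'][:,0],s['finger_gap'])
d=shot('top','t6.png');w=pts(d);z=w[...,2]
p=w[near(w,.47,-.29,.1)&(z>.005)&(z<.063)&(np.abs(w[...,1]+.285)<.05)]
for x in np.arange(.38,.58,.02):
    q=p[np.abs(p[:,0]-x)<.01]
    if len(q)>5: print(round(x,2),len(q),np.percentile(q,[5,50,95],axis=0)[:,1:].ravel())
```

```text
[ 0.4676 -0.2938  0.0549] [ 0.9986  0.0537 -0.004 ] 0.07645721631944749
0.38 26 [-0.3152  0.0053 -0.2898  0.0295 -0.26    0.0622]
0.4 139 [-0.3055  0.006  -0.2903  0.0575 -0.2862  0.0619]
0.42 116 [-0.3041  0.0064 -0.2884  0.0565 -0.2835  0.0623]
0.5 7 [-0.2824  0.0103 -0.2814  0.0149 -0.2809  0.0254]
0.52 120 [-0.2975  0.0074 -0.2822  0.0579 -0.2801  0.0625]
0.54 134 [-0.2952  0.0069 -0.2813  0.0571 -0.2754  0.0621]
0.56 49 [-0.3147  0.0051 -0.2856  0.0456 -0.2735  0.0619]
```

Emit:
{"api": "step_arm", "payload": {
  "jaw": [87,87,87,87,87],
  "linear": [
    [0,-20,0],
    [0,-32,0],
    [0,-40,0],
    [0,-46,0],
    [0,-50,0]
  ],
  "yaw": [0,0,0,0,0]
}}

```text
time: 16.0
ee_pos: [0.4699, -0.2418, 0.0546]
ee_rot: [[0.998, 0.058, 0.0], [0.058, -0.998, 0.0], [0.0, -0.0, -1.0]]
force: [0.5, -0.1, 0.7]
finger_gap: 0.0871
grip_force: 0.0
```

Emit:
{"api": "step_arm", "payload": {
  "jaw": [87,87,87,87,87],
  "linear": [
    [0,-4,0],
    [0,-7,0],
    [0,-7,0],
    [0,-7,0],
    [0,-7,0]
  ],
  "yaw": [0,0,0,0,0]
}}

```text
time: 16.42
ee_pos: [0.4689, -0.2364, 0.0545]
ee_rot: [[0.998, 0.056, 0.0], [0.056, -0.998, -0.0], [0.0, 0.0, -1.0]]
force: [0.1, 0.1, 0.1]
finger_gap: 0.0872
grip_force: 0.0
```

Run:
```python
from h import *
s=bot.read_state(); print(s['ee_pos'],s['force'])
d=shot('top','t7.png');w=pts(d);z=w[...,2]
p=w[(np.abs(w[...,0]-.47)<.1)&(z>.005)&(z<.063)&(np.abs(w[...,1]+.26)<.07)]
for x in np.arange(.38,.58,.02):
    q=p[np.abs(p[:,0]-x)<.01]
    if len(q)>5: print(round(x,2),len(q),np.percentile(q,[5,50,95],axis=0)[:,1:].ravel())
```

```text
[ 0.4689 -0.2364  0.0545] [0.0939 0.0503 0.0546]
0.38 68 [-0.2746  0.0055 -0.2478  0.0174 -0.2283  0.0203]
0.4 174 [-0.2662  0.0073 -0.2442  0.0178 -0.2251  0.0217]
0.42 125 [-0.2558  0.0131 -0.2407  0.0181 -0.2264  0.0213]
0.52 149 [-0.2625  0.0106 -0.2388  0.0178 -0.22    0.0221]
0.54 244 [-0.2741  0.0113 -0.245   0.0179 -0.219   0.0222]
0.56 68 [-0.3182  0.0053 -0.2521  0.0171 -0.2052  0.0213]
```

Emit:
{"api": "step_arm", "payload": {
  "jaw": [87,87,87,87,87],
  "linear": [
    [0,0,-40],
    [0,0,-80],
    [0,0,-120],
    [0,0,-160],
    [0,0,-195]
  ],
  "yaw": [0,0,-0.12,-0.24,-0.36]
}}

```text
time: 16.88
ee_pos: [0.4691, -0.2362, 0.2524]
ee_rot: [[0.912, 0.41, 0.002], [0.41, -0.912, -0.001], [0.001, 0.002, -1.0]]
force: [0.6, -0.1, -0.3]
finger_gap: 0.0873
grip_force: 0.0
```

Emit:
{"api": "step_arm", "payload": {
  "jaw": [87,87,87,87,87],
  "linear": [
    [0,0,0],
    [0,0,0],
    [0,0,0],
    [0,0,0],
    [0,0,0]
  ],
  "yaw": [-0.12,-0.24,-0.36,-0.48,-0.6]
}}

```text
time: 17.3
ee_pos: [0.4687, -0.2363, 0.2497]
ee_rot: [[0.522, 0.853, 0.0], [0.853, -0.522, -0.0], [-0.0, 0.0, -1.0]]
force: [0.2, -0.0, -0.6]
finger_gap: 0.0868
grip_force: 0.0
```

Emit:
{"api": "step_arm", "payload": {
  "jaw": [87,87,87,87,87],
  "linear": [
    [0,0,0],
    [0,0,0],
    [0,0,0],
    [0,0,0],
    [0,0,0]
  ],
  "yaw": [-0.12,-0.24,-0.36,-0.48,-0.6]
}}

```text
time: 17.72
ee_pos: [0.4687, -0.2363, 0.2495]
ee_rot: [[-0.051, 0.999, -0.0], [0.999, 0.051, -0.0], [-0.0, -0.0, -1.0]]
force: [0.3, 0.1, -0.8]
finger_gap: 0.0871
grip_force: 0.0
```

Run:
```python
from h import *
s,d,w=wrist('w8.png'); z=w[...,2]
print(s['ee_pos'],s['ee_rot'],s['force'])
rect('board',w,near(w,.47,-.245,.12)&(z>.012)&(z<.024))
```

```text
[ 0.4687 -0.2363  0.2495] [[-0.0512  0.9987 -0.0001]
 [ 0.9987  0.0512 -0.0001]
 [-0.0001 -0.0001 -1.    ]] [ 0.2949  0.0696 -0.757 ]
board 8227 c [ 467.5 -253.5] mean [ 467.5 -252.4   18.1] size [170.1  60.5] ang 3.5 px [321. 234.]
```

View pics/w8.png

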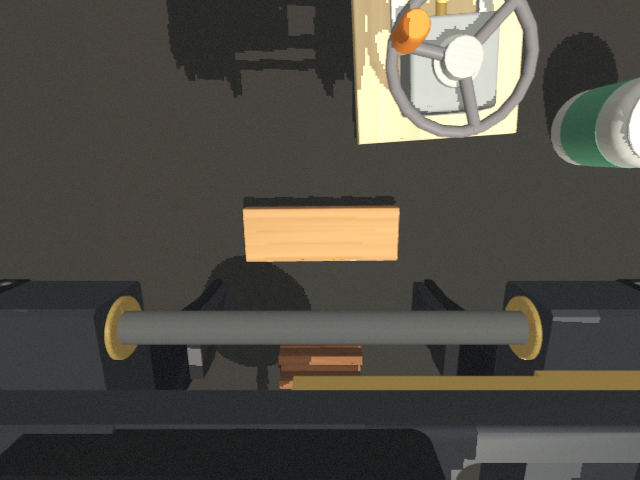

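The picture shows the board flat at (321,234), with the wheel and tin well away. To close across its 60 mm width the hand must turn back, so that its x runs along the board.

Emit:
{"api": "step_arm", "payload": {
  "jaw": [87,87,87,87,87],
  "linear": [
    [-16,-2,30],
    [-16,-2,60],
    [-16,-2,90],
    [-16,-2,110],
    [-16,-2,120]
  ],
  "yaw": [0.12,0.24,0.36,0.48,0.6]
}}

```text
time: 18.18
ee_pos: [0.4656, -0.2518, 0.1265]
ee_rot: [[0.534, 0.845, -0.005], [0.845, -0.534, 0.002], [-0.0, -0.005, -1.0]]
force: [-0.4, 0.0, 0.5]
finger_gap: 0.0868
grip_force: 0.0
```

Emit:
{"api": "step_arm", "payload": {
  "jaw": [87,87,87,87,87],
  "linear": [
    [0,0,0],
    [0,0,0],
    [0,0,0],
    [0,0,0],
    [0,0,0]
  ],
  "yaw": [0.12,0.24,0.36,0.48,0.6]
}}

```text
time: 18.6
ee_pos: [0.4676, -0.2523, 0.1295]
ee_rot: [[0.918, 0.397, 0.0], [0.397, -0.918, -0.0], [-0.0, 0.0, -1.0]]
force: [0.4, 0.8, -0.2]
finger_gap: 0.0868
grip_force: 0.0
```

Emit:
{"api": "step_arm", "payload": {
  "jaw": [87,87,87,87,87],
  "linear": [
    [0,0,0],
    [0,0,0],
    [0,0,0],
    [0,0,0],
    [0,0,0]
  ],
  "yaw": [0.12,0.24,0.36,0.361,0.361]
}}

```text
time: 19.02
ee_pos: [0.4677, -0.2521, 0.1296]
ee_rot: [[0.998, 0.057, -0.0], [0.057, -0.998, -0.0], [-0.0, 0.0, -1.0]]
force: [0.2, 0.6, -0.3]
finger_gap: 0.0869
grip_force: 0.0
```

Emit:
{"api": "step_arm", "payload": {
  "jaw": [87,87,87,87,87],
  "linear": [
    [0,1,35],
    [0,1,70],
    [0,1,100],
    [0,1,110],
    [0,1,110]
  ],
  "yaw": [-0.003,-0.003,-0.003,-0.003,-0.003]
}}

```text
time: 19.43
ee_pos: [0.4659, -0.2522, 0.0172]
ee_rot: [[0.998, 0.06, -0.005], [0.06, -0.998, 0.003], [-0.005, -0.003, -1.0]]
force: [0.6, -0.7, 0.2]
finger_gap: 0.0871
grip_force: 0.0
```

Emit:
{"api": "step_arm", "payload": {
  "jaw": [87,87,45,45,45],
  "linear": [
    [0,0,4],
    [0,0,4],
    [0,0,4],
    [0,0,4],
    [0,0,4]
  ],
  "yaw": [0,0,0,0,0],
  "newtons": 30
}}

```text
time: 19.85
ee_pos: [0.4684, -0.2534, 0.0167]
ee_rot: [[0.998, 0.059, 0.002], [0.059, -0.998, -0.001], [0.002, 0.001, -1.0]]
force: [-0.4, -0.5, 0.7]
finger_gap: 0.074
grip_force: 0.0
```

Emit:
{"api": "step_arm", "payload": {
  "jaw": [45,45,45,45],
  "linear": [
    [0,0,0],
    [0,0,0],
    [0,0,0],
    [0,0,0]
  ],
  "yaw": [0,0,0,0]
}}

```text
time: 20.18
ee_pos: [0.4679, -0.2532, 0.016]
ee_rot: [[0.998, 0.059, 0.0], [0.059, -0.998, -0.001], [0.0, 0.001, -1.0]]
force: [-1.3, 0.5, 4.1]
finger_gap: 0.0594
grip_force: 30.0
```

Emit:
{"api": "step_arm", "payload": {
  "jaw": [45,45,45,45,45],
  "linear": [
    [0,0,-15],
    [0,0,-50],
    [0,0,-90],
    [0,0,-130],
    [0,0,-170]
  ],
  "yaw": [0,0,0,0,0]
}}

```text
time: 20.6
ee_pos: [0.467, -0.2525, 0.1868]
ee_rot: [[0.998, 0.059, -0.001], [0.059, -0.998, 0.001], [-0.001, -0.001, -1.0]]
force: [1.8, -0.5, -2.0]
finger_gap: 0.06
grip_force: 30.0
```

Emit:
{"api": "step_arm", "payload": {
  "jaw": [45,45,45,45,45],
  "linear": [
    [7,-22,-30],
    [14,-44,-35],
    [21,-66,-35],
    [28,-88,-35],
    [36,-110,-35]
  ],
  "yaw": [-0.12,-0.24,-0.36,-0.48,-0.6]
}}

```text
time: 21.02
ee_pos: [0.4968, -0.14, 0.2206]
ee_rot: [[0.787, 0.617, -0.0], [0.617, -0.787, -0.0], [-0.0, 0.0, -1.0]]
force: [0.5, -0.1, -0.3]
finger_gap: 0.0595
grip_force: 30.0
```

Emit:
{"api": "step_arm", "payload": {
  "jaw": [45,45,45,45,45],
  "linear": [
    [18,-14,0],
    [37,-28,0],
    [55,-42,0],
    [73,-56,0],
    [92,-71,0]
  ],
  "yaw": [-0.12,-0.24,-0.36,-0.48,-0.6]
}}

```text
time: 21.43
ee_pos: [0.5261, -0.0279, 0.2201]
ee_rot: [[0.302, 0.953, -0.001], [0.953, -0.302, -0.0], [-0.001, -0.001, -1.0]]
force: [-0.7, 0.0, -1.6]
finger_gap: 0.0597
grip_force: 30.0
```

Emit:
{"api": "step_arm", "payload": {
  "jaw": [45,45,45,45,45],
  "linear": [
    [25,-2,0],
    [50,-3,0],
    [80,-5,0],
    [105,-7,0],
    [116,-7,0]
  ],
  "yaw": [-0.12,-0.24,-0.36,-0.432,-0.432]
}}

```text
time: 21.85
ee_pos: [0.555, 0.0881, 0.2203]
ee_rot: [[-0.126, 0.992, -0.001], [0.992, 0.126, 0.003], [0.003, -0.0, -1.0]]
force: [0.4, 1.4, -1.2]
finger_gap: 0.0596
grip_force: 30.0
```

Run:
```python
from h import *
s,d,w=wrist('w9.png'); z=w[...,2]
print(s['ee_pos'],s['ee_rot'],s['force'],s['finger_gap'])
rect('board',w,near(w,.5545,.084,.12)&(z>.19)&(z<.24))
rect('loose',w,near(w,.548,.143,.07)&(z>.052)&(z<.065))
cv2.imwrite('pics/w9.png',d['frame'][:,:,::-1])
```

```text
[0.555  0.0881 0.2203] [[-0.1257  0.9921 -0.0005]
 [ 0.9921  0.1257  0.0027]
 [ 0.0028 -0.0002 -1.    ]] [ 0.4218  1.3931 -1.192 ] 0.05955124627008423
board 28847 c [549.6 130.6] mean [549.3 132.  222.8] size [80.4 84.4] ang 7.2 px [322. 214.]
loose none
```

View pics/w9.png

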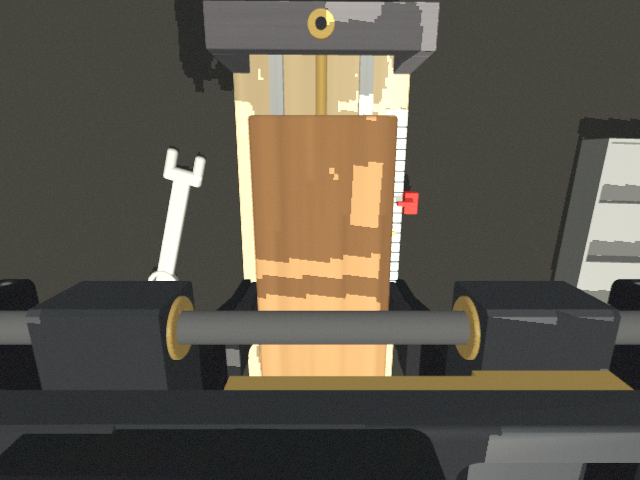

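The view shows the board held lengthwise over the carriage, from (322,115) downwards and square with the bed. The red marker is at (405,203).

Emit:
{"api": "step_arm", "payload": {
  "jaw": [45,45,45,45,45],
  "linear": [
    [-4,-1,40],
    [-4,-1,80],
    [-4,-1,115],
    [-4,-1,135],
    [-4,-1,138]
  ],
  "yaw": [0,0,0,0,0]
}}

```text
time: 22.32
ee_pos: [0.5515, 0.0766, 0.078]
ee_rot: [[-0.116, 0.993, -0.009], [0.993, 0.116, -0.003], [-0.002, -0.009, -1.0]]
force: [-0.8, -1.3, -1.0]
finger_gap: 0.0596
grip_force: 30.0
```

Emit:
{"api": "step_arm", "payload": {
  "jaw": [45,45,45,45],
  "linear": [
    [0,0,2],
    [0,0,4],
    [0,0,6],
    [0,0,6]
  ],
  "yaw": [0,0,0,0]
}}

```text
time: 22.65
ee_pos: [0.5558, 0.0797, 0.0778]
ee_rot: [[-0.119, 0.993, 0.002], [0.993, 0.119, -0.0], [-0.0, 0.002, -1.0]]
force: [-0.3, 0.6, -0.7]
finger_gap: 0.0601
grip_force: 30.0
```

Emit:
{"api": "step_arm", "payload": {
  "jaw": [45,45,45,45],
  "linear": [
    [3.5,-1,0],
    [3.5,-1,1.5],
    [3.5,-1,3],
    [3.5,-1,3]
  ],
  "yaw": [0,0,0,0]
}}

```text
time: 22.98
ee_pos: [0.5534, 0.0832, 0.0736]
ee_rot: [[-0.12, 0.993, 0.0], [0.993, 0.12, -0.0], [-0.0, 0.0, -1.0]]
force: [-0.4, -0.3, -1.0]
finger_gap: 0.0595
grip_force: 30.0
```

Emit:
{"api": "step_arm", "payload": {
  "jaw": [45,45,45],
  "linear": [
    [0,0,1.5],
    [0,0,1.5],
    [0,0,1.5]
  ],
  "yaw": [0,0,0]
}}

```text
time: 23.23
ee_pos: [0.5536, 0.0832, 0.073]
ee_rot: [[-0.12, 0.993, 0.0], [0.993, 0.12, -0.001], [-0.001, 0.0, -1.0]]
force: [-2.5, -0.5, 6.8]
finger_gap: 0.0594
grip_force: 30.0
```

Contact is made (6.8 N), so I'll ease off, let go and rise.

Emit:
{"api": "step_arm", "payload": {
  "jaw": [80,80,80,80,80],
  "linear": [
    [0,0,-0.8],
    [0,0,-0.8],
    [0,0,-0.8],
    [0,0,-0.8],
    [0,0,-0.8]
  ],
  "yaw": [0,0,0,0,0]
}}

```text
time: 23.65
ee_pos: [0.5535, 0.0831, 0.0727]
ee_rot: [[-0.12, 0.993, -0.0], [0.993, 0.12, -0.0], [-0.0, -0.0, -1.0]]
force: [-0.1, 0.0, -0.5]
finger_gap: 0.0785
grip_force: 0.0
```

Emit:
{"api": "step_arm", "payload": {
  "jaw": [80,80,80,80,80],
  "linear": [
    [0,0,-10],
    [0,0,-40],
    [0,0,-80],
    [0,0,-120],
    [0,0,-150]
  ],
  "yaw": [0,0,0,0,0]
}}

```text
time: 24.07
ee_pos: [0.5541, 0.084, 0.2267]
ee_rot: [[-0.12, 0.993, 0.003], [0.993, 0.12, 0.001], [0.0, 0.003, -1.0]]
force: [0.5, 0.7, 0.0]
finger_gap: 0.08
grip_force: 0.0
```

Run:
```python
from h import *
s,d,w=wrist('w10.png'); z=w[...,2]; f=d['frame'].astype(int)
print(s['ee_pos'],s['ee_rot'],s['force'],s['finger_gap'])
rect('boardpart',w,near(w,.5545,.084,.12)&(z>.066)&(z<.083))
R,G,B=f[...,0],f[...,1],f[...,2]
rect('red',w,near(w,.63,.12,.05)&(R>120)&(G<70)&(z>.025))
rect('yel',w,near(w,.625,.095,.03)&(R>130)&(G>110)&(B<90)&(z>.028))
for t in ['pointer','marker_line']: print(t,bot.pinpoint('wrist',t)[:2])
d=shot('top','t10.png');w=pts(d);z=w[...,2]
rect('board top',w,near(w,.5545,.084,.12)&(z>.066)&(z<.083))
for t in ['pointer','marker_line']: print(t,bot.pinpoint('top',t)[:2])
```

```text
[0.5541 0.084  0.2267] [[-0.1205  0.9927  0.0033]
 [ 0.9927  0.1205  0.0009]
 [ 0.0004  0.0034 -1.    ]] [0.5485 0.6937 0.045 ] 0.08003129213444339
boardpart 12053 c [552.7  90.2] mean [552.   95.6  75.2] size [ 60.1 154.7] ang 7.0 px [321. 221.]
red 71 c [631.5 127.5] mean [632.4 126.6  30.4] size [20.6  8.7] ang 12.9 px [407. 193.]
yel 13 c [617.7  93.5] mean [617.7  93.4  33.6] size [12.   0.3] ang 6.0 px [387. 225.]
pointer [{'centre': [0.626, 0.0992, 0.031], 'score': 0.84}]
marker_line [{'centre': [0.623, 0.1178, 0.031], 'score': 0.78}]
board top 526 c [562.6  23.2] mean [565.7  18.6  75.1] size [60.2 49. ] ang 7.0 px [288. 243.]
pointer []
marker_line []
```

View pics/w10.png

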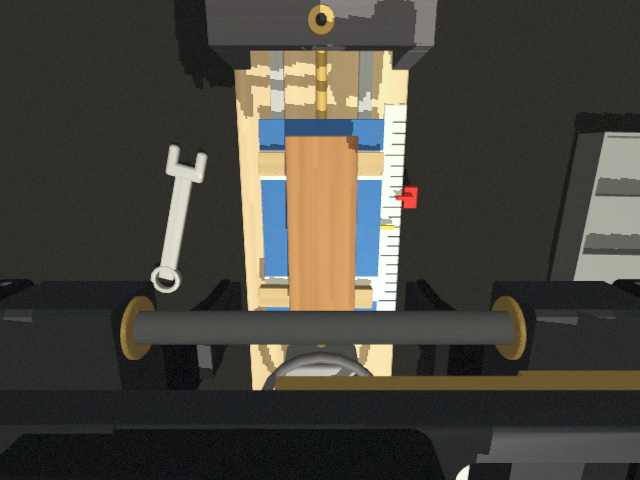

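The picture shows the board lying lengthwise on both sticks (centre about (321,225)), centred and clear of the carriage. The pointer is at (387,227) and the red bar at (398,197), roughly 28 mm apart. Next is the knob.

Emit:
{"api": "step_arm", "payload": {
  "jaw": [60,60,60,60,60],
  "linear": [
    [-35,-10,0],
    [-75,-22,0],
    [-115,-35,0],
    [-150,-46,0],
    [-157,-48,0]
  ],
  "yaw": [0,0,0,0,0]
}}

```text
time: 24.78
ee_pos: [0.5221, -0.0865, 0.2205]
ee_rot: [[-0.11, 0.994, -0.006], [0.994, 0.11, -0.003], [-0.003, -0.006, -1.0]]
force: [-0.4, -1.3, -0.4]
finger_gap: 0.0615
grip_force: 0.0
```

Emit:
{"api": "step_arm", "payload": {
  "jaw": [60],
  "linear": [
    [0,0,0]
  ],
  "yaw": [0]
}}

```text
time: 24.87
ee_pos: [0.5231, -0.0824, 0.221]
ee_rot: [[-0.113, 0.994, -0.004], [0.994, 0.113, -0.0], [-0.0, -0.004, -1.0]]
force: [0.1, 0.5, -0.8]
finger_gap: 0.061
grip_force: 0.0
```

Run:
```python
from h import *
s,d,w=wrist('w11.png'); z=w[...,2]; f=d['frame'].astype(int)
print(s['ee_pos'],s['ee_rot'][:,0])
R,G,B=f[...,0],f[...,1],f[...,2]
rect('knobtop',w,near(w,.525,-.078,.04)&(z>.122)&(z<.135))
print(bot.pinpoint('wrist','knob_grip')[:1],bot.pinpoint('wrist','wheel_axis')[:1])
d=shot('top','t11.png');w=pts(d);z=w[...,2];f=d['frame'].astype(int)
rect('board top',w,near(w,.5545,.084,.12)&(z>.066)&(z<.083))
R,G,B=f[...,0],f[...,1],f[...,2]
```

```text
[ 0.5231 -0.0824  0.221 ] [-0.1128  0.9936 -0.    ]
knobtop 686 c [523.9 -77.7] mean [523.9 -76.8 127.5] size [20.3 20.8] ang 8.2 px [325. 247.]
[] [{'centre': [0.5712, -0.0829, 0.1101], 'score': 0.79}]
board top 2366 c [555.4  83.1] mean [554.9  83.1  75.1] size [ 60.6 169.9] ang 6.9 px [256. 248.]
```

Run:
```python
from h import *
w=np.load('top0.npz')['w']
print(np.nanmax(w[near(w,.5745,-.0865,.022)][:,2]),np.nanmedian(w[near(w,.5745,-.0865,.01)][:,2]))
```

```text
0.09383438061507023 0.08816938661552057
```

Emit:
{"api": "step_arm", "payload": {
  "jaw": [36,36,36,36,36],
  "linear": [
    [4,2,15],
    [4,2,35],
    [4,2,55],
    [4,2,65],
    [4,2,65]
  ],
  "yaw": [0,0,0,0,0]
}}

```text
time: 25.48
ee_pos: [0.5247, -0.0726, 0.1557]
ee_rot: [[-0.123, 0.992, -0.005], [0.992, 0.123, 0.001], [0.002, -0.004, -1.0]]
force: [-0.2, 0.6, 0.2]
finger_gap: 0.0382
grip_force: 0.0
```

Emit:
{"api": "step_arm", "payload": {
  "jaw": [36,36,36,36,36],
  "linear": [
    [-3,0,0],
    [-3,0,15],
    [-3,0,35],
    [-3,0,48],
    [-3,0,48]
  ],
  "yaw": [0,0,0,0,0]
}}

```text
time: 25.9
ee_pos: [0.5254, -0.0773, 0.1083]
ee_rot: [[-0.12, 0.993, -0.003], [0.993, 0.12, 0.0], [0.001, -0.003, -1.0]]
force: [0.1, 0.8, -0.4]
finger_gap: 0.0359
grip_force: 0.0
```

Emit:
{"api": "step_arm", "payload": {
  "jaw": [36,36],
  "linear": [
    [0,0,0],
    [0,0,0]
  ],
  "yaw": [0,0]
}}

```text
time: 26.07
ee_pos: [0.5275, -0.077, 0.111]
ee_rot: [[-0.12, 0.993, 0.002], [0.993, 0.12, -0.0], [-0.0, 0.002, -1.0]]
force: [0.4, 0.2, -0.2]
finger_gap: 0.0358
grip_force: 0.0
```

Emit:
{"api": "step_arm", "payload": {
  "jaw": [36,36,10,10,10],
  "linear": [
    [0,-2.5,3],
    [0,-2.5,3],
    [0,-2.5,3],
    [0,-2.5,3],
    [0,-2.5,3]
  ],
  "yaw": [0,0,0,0,0],
  "newtons": 12
}}

```text
time: 26.48
ee_pos: [0.5242, -0.0775, 0.1071]
ee_rot: [[-0.12, 0.993, 0.0], [0.993, 0.12, -0.0], [-0.0, 0.0, -1.0]]
force: [-0.7, 0.7, -0.5]
finger_gap: 0.0235
grip_force: 0.0
```

Emit:
{"api": "step_arm", "payload": {
  "jaw": [10,10],
  "linear": [
    [0,0,0],
    [0,0,0]
  ],
  "yaw": [0,0]
}}

```text
time: 26.65
ee_pos: [0.5241, -0.0776, 0.1071]
ee_rot: [[-0.12, 0.993, 0.0], [0.993, 0.12, -0.0], [-0.0, 0.0, -1.0]]
force: [-0.5, 0.7, 1.0]
finger_gap: 0.0214
grip_force: 12.0
```

Emit:
{"api": "step_arm", "payload": {
  "jaw": [10,10,10,10,10],
  "linear": [
    [14.1,6.9,0],
    [25.3,17.7,0],
    [32.7,31.5,0],
    [35.4,46.9,0],
    [33.2,62.4,0]
  ],
  "yaw": [0,0,0,0,0]
}}

```text
time: 27.07
ee_pos: [0.5818, -0.0363, 0.107]
ee_rot: [[-0.122, 0.993, -0.002], [0.993, 0.122, -0.001], [-0.001, -0.002, -1.0]]
force: [-1.5, -2.9, 3.9]
finger_gap: 0.0217
grip_force: 12.0
```

Emit:
{"api": "step_arm", "payload": {
  "jaw": [10,10,10,10,10],
  "linear": [
    [-6.9,14.1,0],
    [-17.7,25.3,0],
    [-31.5,32.7,0],
    [-46.9,35.4,0],
    [-62.4,33.2,0]
  ],
  "yaw": [0,0,0,0,0]
}}

```text
time: 27.48
ee_pos: [0.6227, -0.0949, 0.107]
ee_rot: [[-0.12, 0.993, -0.001], [0.993, 0.12, 0.001], [0.002, -0.001, -1.0]]
force: [-5.8, 2.3, 5.9]
finger_gap: 0.0218
grip_force: 12.0
```

Emit:
{"api": "step_arm", "payload": {
  "jaw": [10,10,10,10,10],
  "linear": [
    [-14.1,-6.9,0],
    [-25.3,-17.7,0],
    [-32.7,-31.5,0],
    [-35.4,-46.9,0],
    [-33.2,-62.4,0]
  ],
  "yaw": [0,0,0,0,0]
}}

```text
time: 27.9
ee_pos: [0.5651, -0.1352, 0.1071]
ee_rot: [[-0.118, 0.993, 0.003], [0.993, 0.118, 0.003], [0.002, 0.003, -1.0]]
force: [3.1, 6.3, 0.1]
finger_gap: 0.0215
grip_force: 12.0
```

Emit:
{"api": "step_arm", "payload": {
  "jaw": [10,10,10,10,10],
  "linear": [
    [6.9,-14.1,0],
    [17.7,-25.3,0],
    [31.5,-32.7,0],
    [46.9,-35.4,0],
    [62.4,-33.2,0]
  ],
  "yaw": [0,0,0,0,0]
}}

```text
time: 28.32
ee_pos: [0.5238, -0.0787, 0.107]
ee_rot: [[-0.118, 0.993, 0.001], [0.993, 0.118, -0.002], [-0.002, 0.001, -1.0]]
force: [2.4, -1.4, -0.9]
finger_gap: 0.0215
grip_force: 12.0
```

Run:
```python
from h import *
d=shot('top','t12.png');w=pts(d);z=w[...,2];f=d['frame'].astype(int)
rect('board top',w,near(w,.552,.107,.12)&(z>.066)&(z<.083))
cv2.imwrite('pics/t12c.png',cv2.resize(d['frame'][190:300,170:300,::-1],None,fx=5,fy=5,interpolation=cv2.INTER_CUBIC))
for t in ['pointer','marker_line']: print(t,bot.pinpoint('top',t)[:2],bot.pinpoint('side',t)[:2])
s,d,w=wrist('w12.png'); print(s['ee_pos'],s['finger_gap'])
for t in ['pointer','marker_line']: print(t,bot.pinpoint('wrist',t)[:2])
```

```text
board top 2376 c [552.4 107.1] mean [552.1 106.8  75. ] size [ 60.5 170.6] ang 6.9 px [245. 250.]
pointer [{'centre': [0.6237, 0.1162, 0.0335], 'score': 0.58}] [{'centre': [0.6288, 0.0952, 0.0311], 'score': 0.92}]
marker_line [{'centre': [0.6192, 0.1165, 0.0326], 'score': 0.45}] [{'centre': [0.6263, 0.1175, 0.0311], 'score': 0.64}]
[ 0.524  -0.0782  0.107 ] 0.02133366594648361
pointer []
marker_line []
```

View pics/t12c.png

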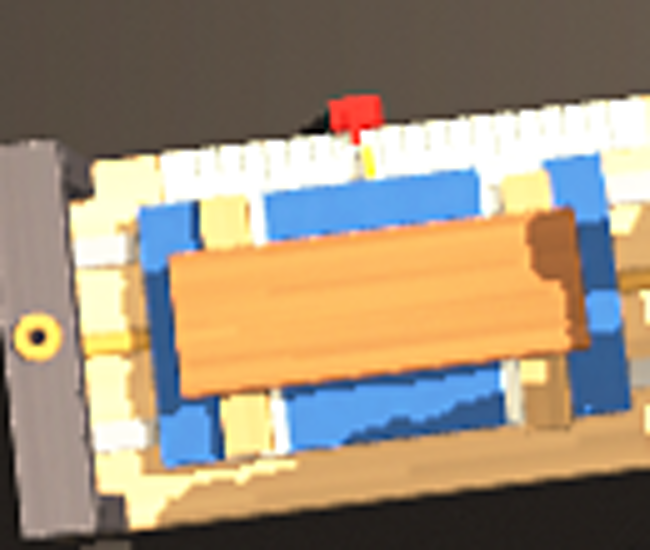

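The crop shows the board on both sticks, with the pointer (yellow, (368,160)) about 9 crop pixels short of the red bar at (358,140). That is 3.5 to 4 mm, or 54 degrees more of crank. I'll turn it, let go, and measure from close by.

Emit:
{"api": "step_arm", "payload": {
  "jaw": [10,10,10,10,10],
  "linear": [
    [14.1,6.9,0],
    [25.3,17.7,0],
    [32.7,31.5,0],
    [32.7,31.5,0],
    [32.7,31.5,0]
  ],
  "yaw": [0,0,0,0,0]
}}

```text
time: 29.13
ee_pos: [0.5519, -0.0406, 0.1069]
ee_rot: [[-0.12, 0.993, 0.001], [0.993, 0.12, 0.002], [0.001, 0.001, -1.0]]
force: [-0.4, 3.3, 3.9]
finger_gap: 0.0213
grip_force: 12.0
```

Emit:
{"api": "step_arm", "payload": {
  "jaw": [34,34,34,34,34],
  "linear": [
    [0,0,0],
    [0,0,0],
    [0,0,0],
    [0,0,-20],
    [0,0,-50]
  ],
  "yaw": [0,0,0,0,0]
}}

```text
time: 29.55
ee_pos: [0.5486, -0.0427, 0.1545]
ee_rot: [[-0.119, 0.993, -0.007], [0.993, 0.119, -0.0], [0.001, -0.007, -1.0]]
force: [-0.2, 0.4, 0.9]
finger_gap: 0.0334
grip_force: 0.0
```

Emit:
{"api": "step_arm", "payload": {
  "jaw": [34,34,34,34,34],
  "linear": [
    [35,12,-20],
    [70,25,-20],
    [105,38,-20],
    [115,42,-20],
    [115,42,-20]
  ],
  "yaw": [0,0,0,0,0]
}}

```text
time: 29.97
ee_pos: [0.5792, 0.0817, 0.1772]
ee_rot: [[-0.125, 0.992, 0.001], [0.992, 0.125, 0.002], [0.002, 0.001, -1.0]]
force: [0.6, -0.2, 0.2]
finger_gap: 0.0341
grip_force: 0.0
```

```bash
cat > m.py <<'E'
from h import *
import sys
s,d,w=wrist(sys.argv[1]); z=w[...,2]; f=d['frame'].astype(int)
print(s['ee_pos'],s['ee_rot'][:,0],s['finger_gap'])
hsv=cv2.cvtColor(d['frame'],cv2.COLOR_RGB2HSV)
a=np.radians(6.9); ex=np.array([np.cos(a),np.sin(a)]); ey=np.array([-np.sin(a),np.cos(a)]); o=np.array([.5516,.1121])
J=np.stack([(w[...,:2]-o)@ex,(w[...,:2]-o)@ey],-1)*1000
reg=near(w,.625,.118,.05)&(z>.024)
red=reg&((hsv[...,0]<8)|(hsv[...,0]>172))&(hsv[...,1]>150)&(hsv[...,2]>70)
yel=reg&(hsv[...,0]>22)&(hsv[...,0]<35)&(hsv[...,1]>150)&(hsv[...,2]>90)
for n,m in (('red',red),('yel',yel)):
    p=J[m]; zz=z[m]; pv=np.argwhere(m); print(n,len(p))
    for x in np.arange(50,100,2):
        q=(abs(p[:,0]-x)<1)
        if q.sum(): print('  x',x,q.sum(),'y',np.round(p[q,1].mean(),1),np.round([p[q,1].min(),p[q,1].max()],1),'z',zz[q].mean().round(4),'row',pv[q,0].mean().round(1),'col',pv[q,1].mean().round(1))
E
python3 m.py w13.png
```

```text
[0.5792 0.0817 0.1772] [-0.1254  0.9921  0.0017] 0.034072170339975394
red 407
  x 70 2 y 1.4 [0.6 2.3] z 0.0357 row 198.0 col 380.0
  x 72 10 y 0.9 [-0.4  2.2] z 0.0352 row 198.6 col 381.2
  x 74 8 y 1.0 [-0.2  2.2] z 0.0351 row 198.5 col 383.5
  x 76 14 y 0.4 [-1.8  2.1] z 0.0351 row 199.2 col 386.1
  x 78 24 y 1.1 [-8.2  9.9] z 0.0315 row 197.9 col 388.2
  x 80 70 y 0.3 [-9.6  9.9] z 0.03 row 198.5 col 389.6
  x 82 55 y 0.5 [-9.5  9.9] z 0.0307 row 198.5 col 392.4
  x 84 62 y 0.6 [-9.4  9.9] z 0.0308 row 198.4 col 394.8
  x 86 54 y 0.5 [-9.2  9.9] z 0.0311 row 198.6 col 397.2
  x 88 45 y 0.8 [-9.5 10. ] z 0.0293 row 197.9 col 399.2
  x 90 63 y 0.2 [-9.4  9.9] z 0.0292 row 198.7 col 401.5
yel 13
  x 56 1 y 1.2 [1.2 1.2] z 0.0347 row 198.0 col 362.0
  x 58 3 y 1.0 [0.9 1.1] z 0.0327 row 198.0 col 364.0
  x 60 1 y 1.2 [1.2 1.2] z 0.034 row 198.0 col 366.0
  x 66 2 y 1.0 [1.  1.1] z 0.0327 row 198.0 col 373.5
  x 68 3 y 1.2 [1.2 1.3] z 0.034 row 198.0 col 376.0
  x 70 2 y 0.6 [-0.   1.3] z 0.0323 row 198.5 col 378.5
  x 72 1 y -1.1 [-1.1 -1.1] z 0.0289 row 200.0 col 379.0
```

Run:
```python
import cv2
f=cv2.imread('pics/w13.png')[:,:,::-1]
for r in range(192,206): print(r,[f[r,c].tolist() for c in (362,368,374,380,384)])
```

```text
192 [[178, 173, 150], [212, 212, 194], [212, 212, 192], [212, 213, 194], [212, 212, 193]]
193 [[181, 176, 155], [212, 213, 194], [211, 212, 192], [212, 212, 193], [209, 210, 191]]
194 [[192, 187, 167], [213, 214, 195], [211, 212, 193], [212, 212, 193], [211, 211, 193]]
195 [[192, 188, 168], [212, 213, 193], [213, 213, 195], [206, 204, 184], [206, 203, 184]]
196 [[191, 188, 165], [230, 235, 219], [205, 206, 187], [178, 134, 118], [185, 132, 118]]
197 [[191, 184, 157], [255, 255, 255], [149, 146, 122], [152, 60, 51], [221, 68, 61]]
198 [[221, 204, 81], [246, 236, 146], [215, 199, 81], [191, 82, 52], [255, 102, 92]]
199 [[255, 255, 124], [255, 255, 125], [255, 255, 125], [217, 90, 61], [255, 101, 90]]
200 [[255, 255, 124], [255, 255, 124], [255, 255, 123], [217, 98, 66], [255, 101, 88]]
201 [[255, 255, 126], [255, 255, 124], [255, 255, 124], [240, 188, 160], [255, 145, 132]]
202 [[255, 255, 146], [255, 255, 152], [255, 255, 151], [255, 255, 255], [255, 242, 227]]
203 [[255, 255, 217], [255, 255, 234], [255, 255, 233], [255, 255, 255], [255, 255, 255]]
204 [[255, 255, 255], [255, 255, 255], [255, 255, 255], [255, 255, 255], [255, 255, 255]]
205 [[255, 255, 255], [255, 255, 255], [255, 255, 255], [255, 255, 255], [255, 255, 255]]
```

The pointer (rows 198 to 203) stands about 1 mm short of the red bar (rows 196.5 to 201.3). I'll trim it with 13 degrees more.

Emit:
{"api": "step_arm", "payload": {
  "jaw": [34,34,34,34,34],
  "linear": [
    [-35,-12,0],
    [-70,-25,0],
    [-105,-38,0],
    [-115,-42,0],
    [-115,-42,0]
  ],
  "yaw": [0,0,0,0,0]
}}

```text
time: 30.43
ee_pos: [0.5496, -0.0488, 0.1758]
ee_rot: [[-0.109, 0.994, -0.003], [0.994, 0.109, -0.004], [-0.004, -0.003, -1.0]]
force: [-0.3, -0.0, 0.4]
finger_gap: 0.0338
grip_force: 0.0
```

Emit:
{"api": "step_arm", "payload": {
  "jaw": [34,34,34,34,34],
  "linear": [
    [0,0,0],
    [0,0,25],
    [0,0,50],
    [0,0,68],
    [0,0,68]
  ],
  "yaw": [0,0,0,0,0]
}}

```text
time: 30.85
ee_pos: [0.5488, -0.0402, 0.1055]
ee_rot: [[-0.122, 0.993, -0.007], [0.993, 0.122, 0.001], [0.002, -0.007, -1.0]]
force: [0.0, -0.1, -0.4]
finger_gap: 0.034
grip_force: 0.0
```

Emit:
{"api": "step_arm", "payload": {
  "jaw": [34],
  "linear": [
    [0,0,0]
  ],
  "yaw": [0]
}}

```text
time: 30.93
ee_pos: [0.551, -0.04, 0.1084]
ee_rot: [[-0.122, 0.993, -0.002], [0.993, 0.122, 0.001], [0.001, -0.001, -1.0]]
force: [0.5, 0.0, 0.3]
finger_gap: 0.0339
grip_force: 0.0
```

Emit:
{"api": "step_arm", "payload": {
  "jaw": [10,10,10,10,10],
  "linear": [
    [0,0,0],
    [0,0,0],
    [0,0,0],
    [0,0,0],
    [0,0,0]
  ],
  "yaw": [0,0,0,0,0]
}}

```text
time: 31.35
ee_pos: [0.5522, -0.0409, 0.1101]
ee_rot: [[-0.12, 0.993, 0.002], [0.993, 0.12, -0.0], [-0.0, 0.002, -1.0]]
force: [-1.3, 0.1, 5.5]
finger_gap: 0.0216
grip_force: 12.0
```

Emit:
{"api": "step_arm", "payload": {
  "jaw": [10,10,10,10,10],
  "linear": [
    [1,4,0],
    [2,8,0],
    [2.4,11,0],
    [2.4,11,0],
    [2.4,11,0]
  ],
  "yaw": [0,0,0,0,0]
}}

```text
time: 31.77
ee_pos: [0.5636, -0.0372, 0.1101]
ee_rot: [[-0.12, 0.993, 0.004], [0.993, 0.12, 0.0], [-0.0, 0.004, -1.0]]
force: [1.3, 0.9, 5.4]
finger_gap: 0.0216
grip_force: 12.0
```

Emit:
{"api": "step_arm", "payload": {
  "jaw": [34,34,34,34,34],
  "linear": [
    [0,0,0],
    [0,0,0],
    [0,0,0],
    [0,0,-20],
    [0,0,-50]
  ],
  "yaw": [0,0,0,0,0]
}}

```text
time: 32.18
ee_pos: [0.5593, -0.0381, 0.1562]
ee_rot: [[-0.12, 0.993, -0.008], [0.993, 0.12, 0.001], [0.001, -0.008, -1.0]]
force: [0.6, -0.5, -0.7]
finger_gap: 0.0332
grip_force: 0.0
```

Emit:
{"api": "step_arm", "payload": {
  "jaw": [34,34,34,34,34],
  "linear": [
    [35,9,-20],
    [70,18,-20],
    [105,27,-20],
    [113,31,-20],
    [113,31,-20]
  ],
  "yaw": [0,0,0,0,0]
}}

```text
time: 32.6
ee_pos: [0.5789, 0.0824, 0.179]
ee_rot: [[-0.126, 0.992, 0.0], [0.992, 0.126, 0.002], [0.002, 0.0, -1.0]]
force: [-0.3, -1.0, 0.4]
finger_gap: 0.0339
grip_force: 0.0
```

```bash
python3 m.py w14.png | head -12
python3 - <<'E'
import cv2
from h import *
f=cv2.imread('pics/w14.png')[:,:,::-1]
for r in range(190,212): print(r,[f[r,c].tolist() for c in (362,368,374,384,388)])
d=shot('top','t14.png');w=pts(d);z=w[...,2]
rect('board top',w,near(w,.552,.111,.12)&(z>.066)&(z<.083))
print(bot.read_state()['force'])
E
```

```text
[0.5789 0.0824 0.179 ] [-0.1259  0.992   0.0018] 0.03386599596993439
red 409
  x 72 11 y 0.6 [-0.5  2. ] z 0.0354 row 199.6 col 381.1
  x 74 8 y 0.7 [-0.7  2.1] z 0.0352 row 199.5 col 383.5
  x 76 13 y 0.3 [-1.4  2. ] z 0.035 row 200.0 col 386.0
  x 78 26 y 1.8 [-5.4 10.1] z 0.031 row 197.7 col 388.1
  x 80 66 y 0.6 [-9.9 10. ] z 0.0297 row 198.8 col 389.5
  x 82 60 y 0.1 [-9.8 10.1] z 0.03 row 199.5 col 392.0
  x 84 54 y 0.5 [-10.   10.2] z 0.0302 row 199.1 col 394.4
  x 86 64 y 0.4 [-9.8 10. ] z 0.0304 row 199.2 col 396.8
  x 88 48 y 0.3 [-9.9 10.1] z 0.0293 row 199.2 col 399.0
  x 90 55 y 0.2 [-9.9  9.7] z 0.0294 row 199.3 col 401.2
190 [[173, 169, 147], [214, 214, 195], [255, 255, 255], [213, 213, 194], [132, 37, 34]]
191 [[188, 183, 162], [213, 214, 195], [213, 214, 195], [211, 212, 194], [131, 38, 35]]
192 [[188, 183, 162], [213, 214, 195], [214, 214, 196], [213, 213, 195], [129, 32, 33]]
193 [[186, 181, 159], [214, 214, 197], [214, 214, 195], [212, 213, 193], [130, 34, 29]]
194 [[181, 177, 155], [214, 214, 195], [215, 216, 196], [214, 213, 194], [131, 34, 33]]
195 [[179, 174, 
[... 896 characters left out ...]
], [255, 255, 255], [255, 255, 255], [212, 63, 54]]
206 [[255, 255, 255], [255, 255, 255], [255, 255, 255], [255, 255, 255], [210, 56, 52]]
207 [[255, 255, 255], [255, 255, 255], [255, 255, 255], [255, 255, 255], [212, 64, 57]]
208 [[255, 255, 255], [255, 255, 255], [255, 255, 255], [255, 255, 255], [216, 65, 57]]
209 [[255, 255, 255], [242, 252, 240], [242, 252, 238], [255, 255, 255], [241, 78, 63]]
210 [[255, 255, 255], [156, 163, 154], [158, 164, 155], [134, 139, 130], [238, 80, 70]]
211 [[255, 255, 255], [255, 255, 255], [255, 255, 255], [235, 244, 230], [194, 74, 67]]
board top 686 c [545.4 165.6] mean [541.3 170.2  75.1] size [60.1 61.9] ang 6.9 px [214. 255.]
[-1.0856 -0.5809 -0.3725]
```

The pointer and the red bar now cover the same rows (197.5 to 202.5), and the hand is free above everything.

```bash
python3 -c "
from bench import bot
print(bot.hand_in())"
```

```text
the job is handed in; nothing more can be done
None
```

The job is handed in: the board lies flat and centred on both sticks, the pointer stands within about 0.3 mm of the red marker as measured, and I never touched the tin, cup or spanner; the hand-in returned no verdict.

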